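# Balance the scale beam on its stand

## Robot

A 7-joint arm with a two-finger parallel gripper is mounted at the origin on the work surface. World frame = base frame: x ahead of the robot, y to its left, z up, the work surface at z = 0. Lengths are in m, angles in rad, forces in N, time in s.
With the tool pointing down it reaches from about 0.35 to 0.9 m from the base axis. Payload 8.1 kg.
Tool frame: the origin (TCP) lies between the finger pads; the fingertips stand 19 mm ahead of it and the grasp point (between the pads) is the TCP; y points along the fingers, x is the direction in which the jaws open and shut, and the axes are right-handed (so a half turn about y gives the same grasp; the last joint's range is limited). The gripper opens to 92 mm and grips with 3 to 60 N. Pads are 19 mm wide; open, the fingers measure 130 mm over their backs; the gripper's body (75 mm by 190 mm) begins 47 mm behind the grasp point.
Start: joints at [-1.441, 0.434, 0.025, 1.573, -0.012, 1.134, -0.075], TCP at [0.144, 0.608, 0.246] pointing down, gripper open.
Joint ranges: [-2.62, 2.62], [-0.44, 2.09], [-1.27, 1.32], [0.08, 2.57], [-1.32, 4.46], [0.12, 2], [-2.74, 2.74]. Speed limits (rad/s): [2.22, 2.22, 3.01, 3.01, 3.14, 3.14, 3.14].

## Interface

Orientations are given as a rotation vector (axis times angle).
In Python, from cell import arm gives the robot as it stands.
- The arm moves only by the tool move_arm, never from a script. Its argument "series" is a list of rows, each an object of numbers: "x", "y", "z": the shift along the tool's x, y, z in cm; "rx", "ry", "rz": the turn, a rotation vector about the tool's x, y, z in rad. In form: [{"x": .., "y": .., "z": .., "rx": .., "ry": .., "rz": ..}, ...]. A call has 1 to 12 rows; each row shifts and turns the pose as measured when the row begins, along the tool's axes as they then stand; what a row does not reach is not made up. A row lasts 1/8 s, in which the tool goes at most 62.5 mm and 10.7 degrees, less where a joint would pass 70% of its speed; a pose out of reach is approached as far as the arm can. A call is refused whole if a number of a shift passes 6.25 or a number of a turn 0.188, either way. A call with a gripper value outside its range is refused whole. "jaw" is the finger opening in cm, from 0 to 9.18, set as the call begins (left out, the last holds). The fingers move at their own pace and stop on an object; "newtons" is the grip in N (left out, the last holds). Time passes only in rows, so rows that do not move let the fingers close. It gives the time, the measured TCP pose, the force and the opening at its end, in the units of the state.
- arm.observe(): the state, without advancing time (a new reading comes with each control period).
- arm.get_image(name): name is "scene" or "top"; returns the picture (420x560x3 uint8, blue, green, red); there is no depth.
- arm.camera_params(name): a dict with "K" (3x3 intrinsics, pixels), "R" (3x3) and "t" (3): a world point X has camera coordinates R X + t. Camera axes: x right, y down, z forward; pixel columns grow to the right and rows downward; lengths in m; the calibration is good to about 2 mm. A picture is of the moment at which its call begins. camera_params takes no time and is no camera call.
- arm.sign_off(): hands the job in, once; it reports no verdict.
The state is a dict: "clock": time; "joints": joint angles; "dq": joint speeds; "joint_efforts": joint torques, N m; "position": TCP position; "ee_rot": TCP orientation; "force": force on the tool from outside, world axes, zero at the start; "ft_torque": the same for the moment, N m; "width": opening from 0.0 (shut) to 1.0 (fully open).
Only numpy, scipy, OpenCV 4.12 (cv2) and the standard library are available. Lean on these libraries where they do the work, as an engineer would, in place of code of your own. Each camera call takes 0.05 s, during which the arm holds its last target.

## Task

Set up the shelf scale: the dark wooden beam carries two closed steel canisters of unknown weight, so find where it balances by lifting it just off the shelf at trial points. Then lift it clear and level, lay its balance point gently in the saddle of the small steel stand, along the saddle, and let go so that it stays level on the stand alone. Never let the beam tip over to one side, do not press hard on the stand, and leave the bowl, the mugs and the jar alone.

Things in the scene. Friction and masses are not known exactly. Their poses are not given: they have to be found in the camera images.
- beam: Dark wood plank on edge, 410 mm long (x), 14 mm thick (y), 50 mm high (z), a closed steel canister fixed at each end. Origin: middle of the plank's underside. Starts level on both canisters, underside 30 mm above the shelf. Bare and free to pinch across its thickness from x = -140 to +135 mm. Weighs 0.36 to 0.73 kg in all; it balances at a hidden place on the +x side of its middle, within the part free to pinch.
- beam_top (a point): Middle of the plank's top edge, 50 mm above its underside; axes as the beam's. The canisters are upright closed cylinders, 60 mm high, from 80 to 20 mm below this edge: the large one (60 mm diameter) centred at x = +170 mm, the small one (48 mm) at x = -170 mm. Their weights are hidden and change from start to start; the large one is always the heavier.
- stand: Small fixed steel stand, 71 mm high: round foot of 90 mm diameter and 14 mm height, thin post of 14 mm diameter, saddle on top. Origin: centre of the foot's underside, on the shelf. The beam is to lie along the stand's x axis, either way round.
- saddle (a point): Centre of the saddle's flat floor, 60 mm above the shelf; axes as the stand's. The floor is only 18 mm long (x): the beam stays level only if its balance point is within 9 mm of this centre along x. Cheeks on both sides (y) stand 11 mm above the floor, 20 mm apart at the floor, flaring to 29 mm; 34 mm over their outsides. The beam drops between them.
- bowl: Red terracotta bowl, 130 mm across, 60 mm high, bystander. Origin: centre of underside.
- mug_a: Glazed stoneware mug, 80 mm across, 90 mm high, bystander. Origin: centre of underside.
- mug_b: Matt stoneware mug, 72 mm across, 100 mm high, bystander. Origin: centre of underside.
- jar: Turquoise ceramic jar with its lid on, 96 mm across, 126 mm high, bystander. Origin: centre of underside.
Mind the look-alikes: they are no part of the job. What is shaped like the stand but blue is not meant.

How it is judged:
By the outcome, as a careful person would: the job done as asked, in the order asked, and still so for the second after the job is handed in, with the robot touching nothing.
It also fails if it takes over 61 s, if anything falls off the work surface, if the arm or the gripper's body presses on something with over 40 N, if the wrist force passes 120 N, or if a joint passes its speed limit or range.

## Working session

There is one attempt and no reset: what is moved stays moved. The work goes in short steps, Python scripts to look and compute and a tool call to move; the robot and the scene stay as the last step left them, time stands still between calls to the robot, and variables do not carry over. Pictures are saved under pics/ and viewed, and the job is handed in when it is done.

Besides the shell and the picture viewer there is one more tool, called after "Emit:" as name(argument=value, ...) on one line, values as JSON. move_arm: Moves the arm, as the interface text tells. Its arguments: {"type":"object","properties":{"series":{"type":"array","items":{"type":"object","properties":{"x":{"type":"number"},"y":{"type":"number"},"z":{"type":"number"},"rx":{"type":"number"},"ry":{"type":"number"},"rz":{"type":"number"}}}},"jaw":{"type":"number"},"newtons":{"type":"number"}},"required":["series"]}

```bash
mkdir -p pics; ls; python3 - <<'E'
from cell import arm
import cv2,numpy as np
print(arm.observe())
for n in("scene","top"):
    im=arm.get_image(n);cv2.imwrite(f"pics/{n}0.png",im);np.save(f"pics/{n}0.npy",im)
    p=arm.camera_params(n);print(n,p)
E
```

```text
pics
{'clock': 0.0, 'joints': array([-1.44062742,  0.43519007,  0.0249637 ,  1.57407931, -0.01162084,
        1.13401502, -0.07509011]), 'dq': array([-6.13056639e-04, -6.88644263e-04, -2.86239607e-04, -1.79187912e-03,
       -7.15093015e-04, -2.83094646e-05,  1.91951375e-03]), 'joint_efforts': array([ 2.52865184e-04, -6.67841935e+01,  9.85755399e-01, -3.14456964e+01,
       -6.02621608e-02,  4.28650528e-02,  1.32721516e-04]), 'position': array([0.14410105, 0.6076684 , 0.24497217]), 'ee_rot': array([-1.31145643, -1.03519675,  1.03709652]), 'force': array([-0.07525345,  0.49607593,  0.48539437]), 'ft_torque': array([ 0.01876764, -0.0390941 ,  0.01833679]), 'width': 0.9948788930018487}
scene {'K': array([[382.6525047 ,   0.        , 278.72061445],
       [  0.        , 382.6525047 , 209.63110035],
       [  0.        ,   0.        ,   1.        ]]), 'R': array([[ 0.32971229,  0.94406555,  0.00548179],
       [ 0.51307371, -0.17430939, -0.84045916],
       [-0.79249301,  0.27992228, -0.54184716]]), 't': array([-0.14723575, -0.21762814,  1.65912048])}
top {'K': array([[431.39998865,   0.        , 271.97043855],
       [  0.        , 431.39998865, 212.31897905],
       [  0.        ,   0.        ,   1.        ]]), 'R': array([[-9.88211848e-02, -9.95105035e-01, -5.86042693e-04],
       [-9.73818176e-01,  9.68283722e-02, -2.05675535e-01],
       [ 2.04725506e-01, -1.97544011e-02, -9.78620065e-01]]), 't': array([0.02855212, 0.56367852, 1.12413721])}
```

View pics/scene0.png

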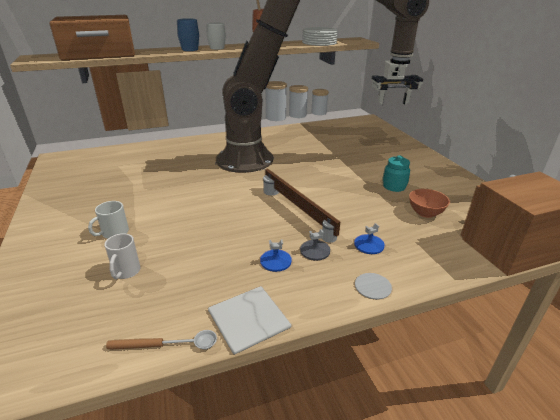

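View pics/top0.png

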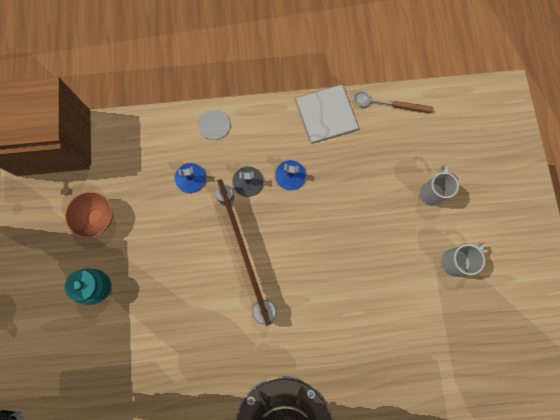

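```bash
cat > h.py <<'E'
import numpy as np,cv2
from cell import arm
P={n:arm.camera_params(n) for n in("scene","top")}
def ray(n,uv):
    p=P[n];c=-p["R"].T@p["t"];d=p["R"].T@np.linalg.solve(p["K"],[uv[0],uv[1],1.]);return c,d/np.linalg.norm(d)
def onz(n,uv,z):
    c,d=ray(n,uv);return c+d*(z-c[2])/d[2]
def tri(uvs,uvt):
    c1,d1=ray("scene",uvs);c2,d2=ray("top",uvt)
    s=np.linalg.lstsq(np.c_[d1,-d2],c2-c1,rcond=None)[0];a=c1+s[0]*d1;b=c2+s[1]*d2
    return (a+b)/2,np.linalg.norm(a-b)
def proj(n,X):
    p=P[n];q=p["K"]@(p["R"]@np.asarray(X,float)+p["t"]);return q[:2]/q[2]
def crop(im,name,x0,y0,x1,y1,k):
    cv2.imwrite(name,cv2.resize(im[y0:y1,x0:x1],None,fx=k,fy=k,interpolation=cv2.INTER_CUBIC))
E
python3 - <<'E'
from h import *
s=np.load("pics/scene0.npy");t=np.load("pics/top0.npy")
crop(s,"pics/sc1.png",240,160,400,280,5);crop(t,"pics/tc1.png",160,150,320,340,3)
for n,im in(("scene",s),("top",t)):
    h=cv2.cvtColor(im,cv2.COLOR_BGR2HSV)
    m=((im.max(2)<85)&(im[...,2].astype(int)>im[...,0]+8)).astype(np.uint8)
    k,l,st,c=cv2.connectedComponentsWithStats(m)
    for i in range(1,k):
        if st[i,4]>150: print(n,st[i],c[i])
E
```

```text
scene [ 215    0   84  173 5120] [253.3         88.70292969]
scene [ 383    0   46   54 1044] [404.36015326  27.03544061]
scene [ 53  15  75   5 206] [91.11165049 16.84951456]
scene [ 61  34  73  27 624] [88.88942308 48.78846154]
scene [  90   63   59   68 1484] [113.25606469  93.71226415]
scene [265 170  75  66 790] [302.92658228 203.37341772]
scene [ 461  185   73   90 2805] [495.37290553 225.76256684]
scene [ 169  329  210   91 7005] [273.77401856 377.64453961]
top [   0   78   91   98 3893] [ 56.91882867 142.32006165]
top [219 180  25  68 258] [229.87984496 210.55813953]
top [251 279  20  45 199] [260.64321608 301.64824121]
top [ 237  378   96   42 2129] [284.88022546 401.20807891]
```

View pics/sc1.png

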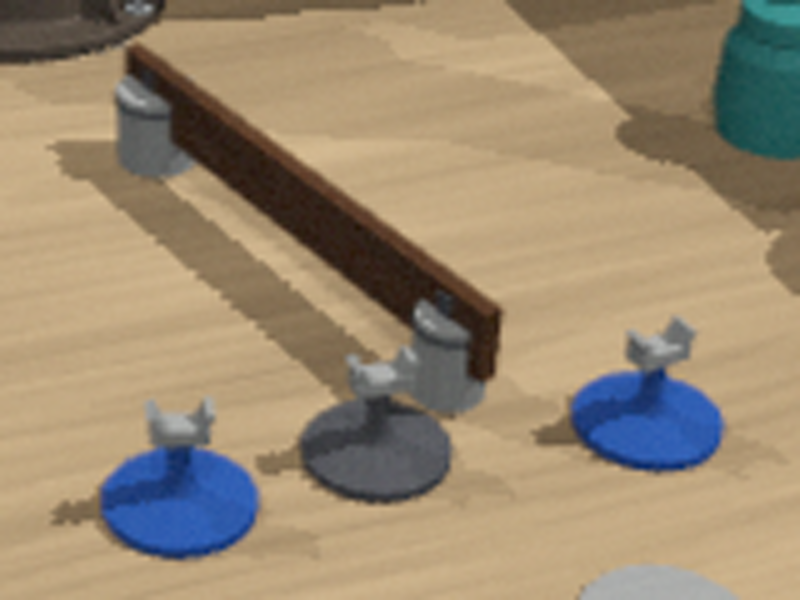

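View pics/tc1.png

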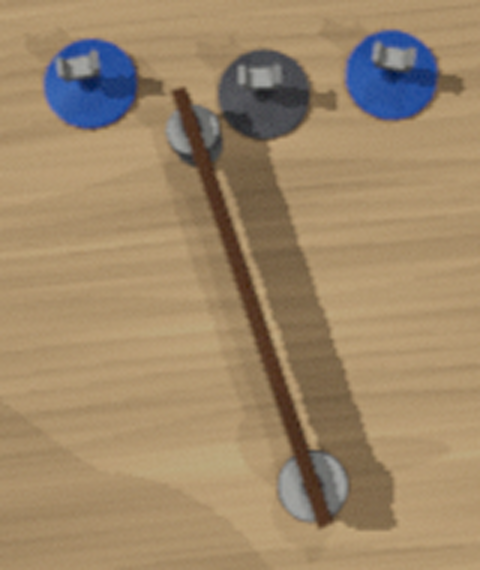

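```bash
python3 - <<'E'
from h import *
print("cams",ray("scene",(0,0))[0],ray("top",(0,0))[0])
A=tri((266.6,169.3),(268.3,324));B=tri((339.2,222.2),(220,180.2));print("ends",A,B,np.linalg.norm(A[0]-B[0]))
s=np.load("pics/scene0.npy");t=np.load("pics/top0.npy")
crop(s,"pics/sc2.png",290,215,350,265,12);crop(t,"pics/tc2.png",228,155,268,205,12)
# foot masks
for n,im,(x0,y0,x1,y1) in(("top",t,(228,155,270,205)),("scene",s,(295,235,335,265))):
    h=im.astype(int);m=((h.max(2)<110)&(abs(h[...,2]-h[...,0])<18)).astype(np.uint8)
    z=np.zeros_like(m);z[y0:y1,x0:x1]=m[y0:y1,x0:x1]
    cs,_=cv2.findContours(z,0,1);c=max(cs,key=cv2.contourArea);print(n,cv2.contourArea(c),cv2.boundingRect(c),cv2.fitEllipse(cv2.convexHull(c)), onz(n,cv2.fitEllipse(cv2.convexHull(c))[0],.014))
E
```

```text
cams [ 1.4750461  -0.36335921  0.71688928] [ 0.32160239 -0.00396106  1.21605484]
ends (array([0.27074874, 0.01243999, 0.07991271]), np.float64(0.002576850202204674)) (array([0.66389832, 0.10821373, 0.07970598]), np.float64(0.00553374891113807)) 0.4046470640807466
top 653.0 (233, 167, 30, 29) ((247.5391082763672, 181.00045776367188), (29.081083297729492, 29.811784744262695), 78.37515258789062) [0.67214252 0.03292623 0.014     ]
scene 559.0 (300, 235, 35, 25) ((317.8605651855469, 245.55812072753906), (26.92359161376953, 36.825992584228516), 64.73629760742188) [0.6697044  0.04477782 0.014     ]
```

View pics/sc2.png

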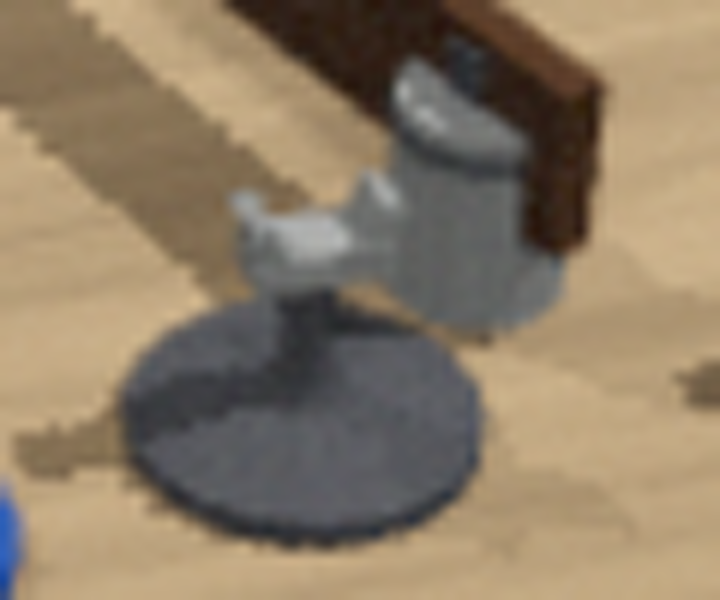

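View pics/tc2.png

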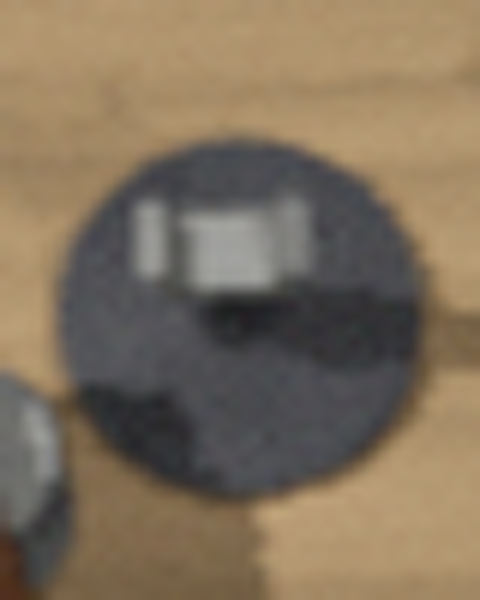

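```bash
python3 - <<'E'
from h import *
q=lambda x,y:(228+(x+.5)/12-.5,155+(y+.5)/12-.5)
r=lambda x,y:(290+(x+.5)/12-.5,215+(y+.5)/12-.5)
print("floor tri",tri(r(313,238),q(231,249)))
print("floor top@.06",onz("top",q(231,249),.06),"scene@.06",onz("scene",r(313,238),.06))
L=onz("top",q(152,238),.071);R=onz("top",q(297,235),.071);print("cheeks",L,R,(L+R)/2)
print("cheeks tri",tri(r(243,203),q(296,205)),tri(r(380,188),q(150,205)))
f=lambda a,b,z:onz("top",q(*b),z)-onz("top",q(*a),z)
for d in(L-R,-f((190,212),(270,208),.06),-f((190,290),(275,288),.06)):print("y axis ang",np.degrees(np.arctan2(d[1],d[0])))
d=f((188,290),(186,215),.06);print("x ang",np.degrees(np.arctan2(d[1],d[0])))
# foot
print("foot tri", tri(r(302,405),q(242,315)))
# beam ends on z=.08 from each
for n,a,b in(("top",(268.3,324),(220,180.2)),("scene",(266.6,169.3),(339.2,222.2))):
    A=onz(n,a,.08);B=onz(n,b,.08);d=A-B;print(n,A,B,np.linalg.norm(d),np.degrees(np.arctan2(d[1],d[0])))
t=np.load("pics/top0.npy");b=t.astype(int)
crop(t,"pics/tc3.png",210,170,240,210,15);crop(t,"pics/tc4.png",250,295,280,335,15)
E
```

```text
floor tri (array([0.67488624, 0.0321681 , 0.06175768]), np.float64(0.00016132423938589293))
floor top@.06 [0.67539275 0.03214783 0.06      ] scene@.06 [0.67275421 0.03331092 0.06      ]
cheeks [0.67645379 0.04967936 0.071     ] [0.67386444 0.01638616 0.071     ] [0.67515912 0.03303276 0.071     ]
cheeks tri (array([0.67790254, 0.01399588, 0.07868511]), np.float64(0.003941499972835076)) (array([0.68156248, 0.04753871, 0.07773801]), np.float64(0.003485318835575853))
y axis ang 85.5528093166094
y axis ang 87.3033693816744
y axis ang 85.71952986556155
x ang -3.4159643486205336
foot tri (array([0.6739738 , 0.03271976, 0.01000316]), np.float64(0.00045926953922257924))
top [0.27036711 0.01120944 0.08      ] [0.66261121 0.10562543 0.08      ] 0.4034474150588539 -166.46595906797884
scene [0.27130108 0.01361714 0.08      ] [0.66460331 0.11091248 0.08      ] 0.4051580253154436 -166.10509656344215
```

View pics/tc3.png

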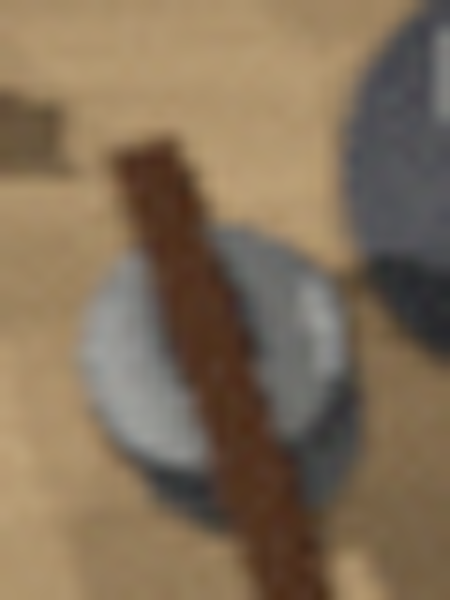

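View pics/tc4.png

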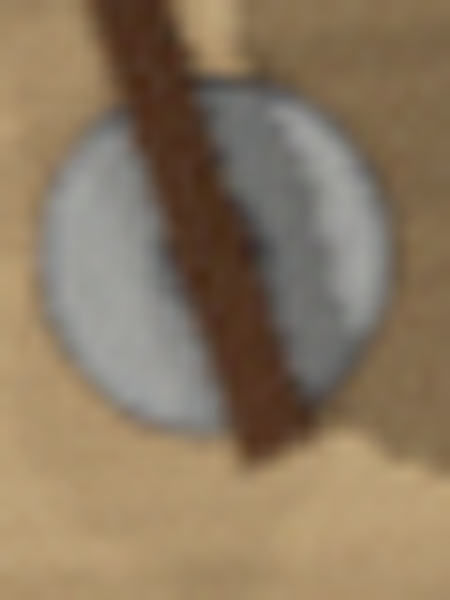

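```bash
cat >> h.py <<'E'
from scipy.spatial.transform import Rotation as Ro
def delta(target,ang,verbose=True):
    """move to target pos, tool y down, tool x at world azimuth ang(deg) ; gives total shift in tool axes cm and rotvec tool"""
    o=arm.observe();R=Ro.from_rotvec(o["ee_rot"]).as_matrix()
    a=np.radians(ang);x=np.array([np.cos(a),np.sin(a),0]);y=np.array([0,0,-1.]);T=np.c_[x,y,np.cross(x,y)]
    sh=R.T@(np.asarray(target)-o["position"])*100;rv=Ro.from_matrix(R.T@T).as_rotvec()
    print("t",round(o["clock"],3),"pos",o["position"].round(4),"xaz",np.degrees(np.arctan2(R[1,0],R[0,0])).round(2),"down",R[:,1].round(4),"shift cm",sh.round(2),"rot",rv.round(4),"F",o["force"].round(2),"M",o["ft_torque"].round(3),"w",round(o["width"],4))
    return sh,rv
E
python3 - <<'E'
from h import *
q=lambda x,y,X,Y:(X+(x+.5)/15-.5,Y+(y+.5)/15-.5)
F=onz("top",q(150,143,210,170),.08);N=onz("top",q(275,455,250,295),.08);d=N-F
print(F,N,np.linalg.norm(d),np.degrees(np.arctan2(d[1],d[0])),(F+N)/2)
u=d/np.linalg.norm(d);c=(F+N)/2
# canister centers (tops at z .06)
cs=onz("top",q(215,350,210,170),.06);cl=onz("top",q(218,258,250,295),.06)
print("can",cs,cl,(cl-c)@u,(cs-c)@u)
print("u",u,"x=+50",c+.05*u)
for a in(13.5-90,13.7+90):delta([*(c+.05*u)[:2],.15],a)
E
```

```text
[0.665948   0.10665712 0.08      ] [0.26834378 0.01251752 0.08      ] 0.4085968493882628 -166.67953731910342 [0.46714589 0.05958732 0.08      ]
can [0.63129156 0.09961231 0.06      ] [0.30146016 0.01946505 0.06      ] 0.17047229625067634 -0.1689512494882717
u [-0.97309665 -0.23039728  0.        ] x=+50 [0.41849106 0.04806746 0.08      ]
t 0.1 pos [0.1441 0.6077 0.245 ] xaz 76.66 down [-2.0e-04 -1.4e-03 -1.0e+00] shift cm [-48.11   9.58 -39.61] rot [ 2.0000e-03  2.6732e+00 -3.0000e-04] F [-0.62 -0.22  0.09] M [-0.053  0.035 -0.001] w 1.0003
t 0.1 pos [0.1441 0.6077 0.245 ] xaz 76.66 down [-2.0e-04 -1.4e-03 -1.0e+00] shift cm [-48.11   9.58 -39.61] rot [-2.000e-04 -4.719e-01 -1.400e-03] F [-0.62 -0.22  0.09] M [-0.053  0.035 -0.001] w 1.0003
```

Emit:
move_arm(series=[{"x": -4.8, "z": -3.9}, {"x": -4.8, "z": -3.9}, {"x": -4.8, "z": -3.9}, {"x": -4.8, "z": -3.9}, {"x": -4.8, "z": -3.9}, {"x": -4.8, "z": -3.9}, {"x": -4.8, "z": -3.9}, {"x": -4.8, "z": -3.9}, {"x": -4.8, "z": -3.9}, {"x": -4.8, "z": -3.9}], jaw=7)

```text
invalid input
```

```bash
python3 - <<'E'
from h import *
delta([.4185,.0481,.15],103.5);print(arm.observe()["joints"].round(3))
E
```

```text
t 0.1 pos [0.1441 0.6077 0.245 ] xaz 76.66 down [-2.0e-04 -1.4e-03 -1.0e+00] shift cm [-48.11   9.58 -39.61] rot [-2.000e-04 -4.684e-01 -1.400e-03] F [-0.62 -0.22  0.09] M [-0.053  0.035 -0.001] w 1.0003
[-1.441  0.435  0.025  1.574 -0.012  1.134 -0.075]
```

Emit:
move_arm(series=[{"x": -4.8, "y": 0, "z": -3.9, "rx": 0, "ry": 0, "rz": 0}, {"x": -4.8, "y": 0, "z": -3.9, "rx": 0, "ry": 0, "rz": 0}, {"x": -4.8, "y": 0, "z": -3.9, "rx": 0, "ry": 0, "rz": 0}, {"x": -4.8, "y": 0, "z": -3.9, "rx": 0, "ry": 0, "rz": 0}, {"x": -4.8, "y": 0, "z": -3.9, "rx": 0, "ry": 0, "rz": 0}, {"x": -4.8, "y": 0, "z": -3.9, "rx": 0, "ry": 0, "rz": 0}, {"x": -4.8, "y": 0, "z": -3.9, "rx": 0, "ry": 0, "rz": 0}, {"x": -4.8, "y": 0, "z": -3.9, "rx": 0, "ry": 0, "rz": 0}, {"x": -4.8, "y": 0, "z": -3.9, "rx": 0, "ry": 0, "rz": 0}, {"x": -4.8, "y": 0, "z": -3.9, "rx": 0, "ry": 0, "rz": 0}], jaw=7)

```text
clock: 1.35
position: [0.4135, 0.0464, 0.2434]
ee_rot: [-1.308, -1.041, 1.043]
force: [2.1, 0.2, 0.3]
width: 0.763
```

```bash
python3 - <<'E'
from h import *
delta([.4185,.0481,.15],103.5);print(arm.observe()["joints"].round(3))
E
```

```text
t 1.35 pos [0.4135 0.0464 0.2434] xaz 77.11 down [-4.0e-04 -1.1e-03 -1.0e+00] shift cm [ 0.29  9.34 -0.45] rot [-4.000e-04 -4.606e-01 -1.200e-03] F [2.1  0.25 0.28] M [ 0.038 -0.06  -0.026] w 0.763
[-0.651  0.081  0.447  2.076 -0.04   0.994  1.163]
```

Emit:
move_arm(series=[{"x": 0, "y": 3, "z": -0.1, "rx": 0, "ry": -0.155, "rz": 0}, {"x": 0, "y": 3, "z": -0.1, "rx": 0, "ry": -0.155, "rz": 0}, {"x": 0, "y": 3, "z": -0.1, "rx": 0, "ry": -0.155, "rz": 0}, {"x": 0, "y": 0, "z": 0, "rx": 0, "ry": 0, "rz": 0}], jaw=6)

```text
clock: 1.85
position: [0.4183, 0.0405, 0.1516]
ee_rot: [-1.087, -1.385, 1.386]
force: [-0.8, -0.5, 0.6]
width: 0.653
```

```bash
python3 - <<'E'
from h import *
delta([.4185,.0481,.066],103.5);print(arm.observe()["joints"].round(3))
E
```

```text
t 1.85 pos [0.4183 0.0405 0.1516] xaz 103.88 down [ 0.0015 -0.0019 -1.    ] shift cm [ 0.75  8.56 -0.2 ] rot [ 0.001   0.0066 -0.0022] F [-0.82 -0.46  0.56] M [-0.011  0.03  -0.031] w 0.653
[-0.552  0.226  0.388  2.189 -0.122  0.745  1.73 ]
```

Emit:
move_arm(series=[{"x": 0.75, "y": 2, "z": -0.2, "rx": 0, "ry": 0.006, "rz": 0}, {"x": 0, "y": 3, "z": 0, "rx": 0, "ry": 0, "rz": 0}, {"x": 0, "y": 2.6, "z": 0, "rx": 0, "ry": 0, "rz": 0}, {"x": 0, "y": 0.9, "z": 0, "rx": 0, "ry": 0, "rz": 0}, {"x": 0, "y": 0, "z": 0, "rx": 0, "ry": 0, "rz": 0}], jaw=5)

```text
clock: 2.48
position: [0.4223, 0.05, 0.0697]
ee_rot: [-1.104, -1.374, 1.365]
force: [0.5, 0.2, 0.2]
width: 0.548
```

```bash
python3 - <<'E'
from h import *
delta([.4185,.0481,.066],103.5)
F=[];
for i in range(6):
    s=arm.get_image("scene" if i%2 else "top")
    if i==0: t=s
    o=arm.observe();F.append(np.r_[o["force"],o["ft_torque"]])
F=np.array(F);print(F.mean(0).round(3),F.std(0).round(3))
np.save("tare.npy",F.mean(0))
a=cv2.resize(s[140:260,230:370],None,fx=4,fy=4,interpolation=2);cv2.imwrite("pics/g1.png",a)
crop(t,"pics/g2.png",200,170,300,340,3.5)
E
```

```text
t 2.475 pos [0.4223 0.05   0.0697] xaz 102.51 down [ 7.7e-03  9.0e-04 -1.0e+00] shift cm [-0.11  0.37  0.42] rot [ 0.0077 -0.0173 -0.0008] F [0.46 0.23 0.19] M [ 0.066  0.002 -0.02 ] w 0.5478
[ 0.111  0.093  0.509  0.031  0.034 -0.004] [0.488 0.405 0.463 0.029 0.031 0.024]
```

View pics/g1.png

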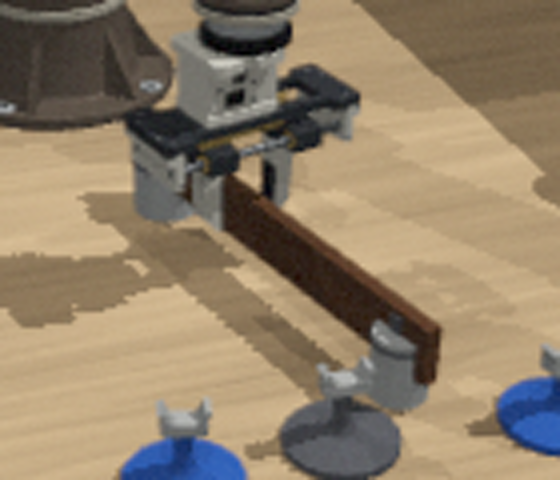

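View pics/g2.png

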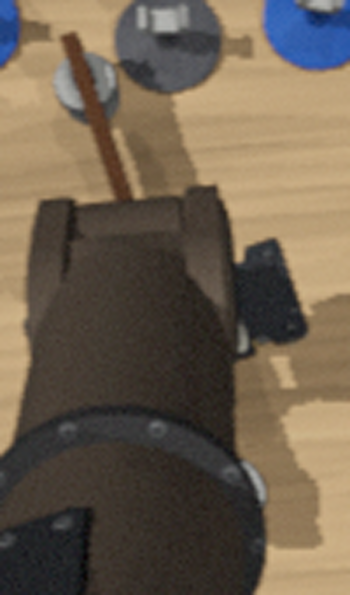

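Emit:
move_arm(series=[{"x": -0.1, "y": 0.37, "z": 0.4, "rx": 0.0077, "ry": -0.017, "rz": 0}, {"x": 0, "y": 0, "z": 0, "rx": 0, "ry": 0, "rz": 0}])

```text
clock: 3.02
position: [0.4186, 0.0482, 0.0663]
ee_rot: [-1.088, -1.383, 1.382]
force: [0.3, 0.4, 0.3]
width: 0.548
```

```bash
python3 - <<'E'
from h import *
delta([.4185,.0481,.066],103.5)
E
```

```text
t 3.025 pos [0.4186 0.0482 0.0663] xaz 103.65 down [ 1.4e-03 -3.0e-04 -1.0e+00] shift cm [-0.    0.03  0.02] rot [ 0.0013  0.0027 -0.0006] F [0.25 0.35 0.3 ] M [0.017 0.045 0.015] w 0.5476
```

Emit:
move_arm(series=[{"x": 0, "y": 0, "z": 0, "rx": 0, "ry": 0, "rz": 0}, {"x": 0, "y": 0, "z": 0, "rx": 0, "ry": 0, "rz": 0}, {"x": 0, "y": 0, "z": 0, "rx": 0, "ry": 0, "rz": 0}, {"x": 0, "y": 0, "z": 0, "rx": 0, "ry": 0, "rz": 0}, {"x": 0, "y": 0, "z": 0, "rx": 0, "ry": 0, "rz": 0}], jaw=0.5, newtons=35)

```text
clock: 3.65
position: [0.4183, 0.0487, 0.0661]
ee_rot: [-1.087, -1.383, 1.382]
force: [1.5, 0.3, -6.5]
width: 0.151
```

```bash
python3 - <<'E'
from h import *
delta([.4185,.0481,.066],103.5)
F=[]
for i in range(5):
    s=arm.get_image("scene")
    o=arm.observe();F.append(np.r_[o["force"],o["ft_torque"]])
F=np.array(F);print(F.mean(0).round(3),F.std(0).round(3))
E
```

```text
t 3.65 pos [0.4183 0.0487 0.0661] xaz 103.66 down [ 6.e-04  2.e-04 -1.e+00] shift cm [-0.06  0.01 -0.01] rot [0.0006 0.0029 0.    ] F [ 1.51  0.3  -6.52] M [ 0.203 -0.301  0.031] w 0.1515
[ 0.468 -0.185 -5.495  0.111 -0.251 -0.008] [0.404 0.412 0.579 0.016 0.03  0.013]
```

Emit:
move_arm(series=[{"x": 0, "y": -0.2, "z": 0, "rx": 0, "ry": 0, "rz": 0}, {"x": 0, "y": -0.2, "z": 0, "rx": 0, "ry": 0, "rz": 0}, {"x": 0, "y": 0, "z": 0, "rx": 0, "ry": 0, "rz": 0}])

```text
clock: 4.28
position: [0.4183, 0.0483, 0.0703]
ee_rot: [-1.088, -1.382, 1.382]
force: [0.0, -0.3, -6.7]
width: 0.152
```

```bash
cat >> h.py <<'E'
u=np.array([-.9724,-.2334])
def weigh(n=16,tag=""):
    F=[]
    for i in range(n):
        s=arm.get_image("scene");o=arm.observe();F.append(np.r_[o["force"],o["ft_torque"]])
    F=np.array(F);m=F.mean(0);W=-(m[2]-.3);r=np.array([m[4],-m[3]])/W
    print("mean",m.round(3),"std",F.std(0).round(3),"W",W.round(2),"off",r.round(4),"along u mm",(1000*r@u).round(1))
    cv2.imwrite(f"pics/w{tag}.png",cv2.resize(s[140:260,230:370],None,fx=5,fy=5,interpolation=2))
E
python3 - <<'E'
from h import *
delta([.4185,.0481,.066],103.5)
weigh(12,"1")
E
```

```text
t 4.275 pos [0.4183 0.0483 0.0703] xaz 103.63 down [ 4.e-04 -2.e-04 -1.e+00] shift cm [-0.02  0.43 -0.02] rot [ 0.0004  0.0022 -0.0003] F [ 0.05 -0.31 -6.69] M [ 0.032 -0.253 -0.014] w 0.1523
mean [ 9.700e-02  9.000e-02 -6.391e+00  8.900e-02 -2.640e-01 -6.000e-03] std [0.413 0.293 0.558 0.03  0.032 0.048] W 6.69 off [-0.0394 -0.0133] along u mm 41.4
```

View pics/w1.png

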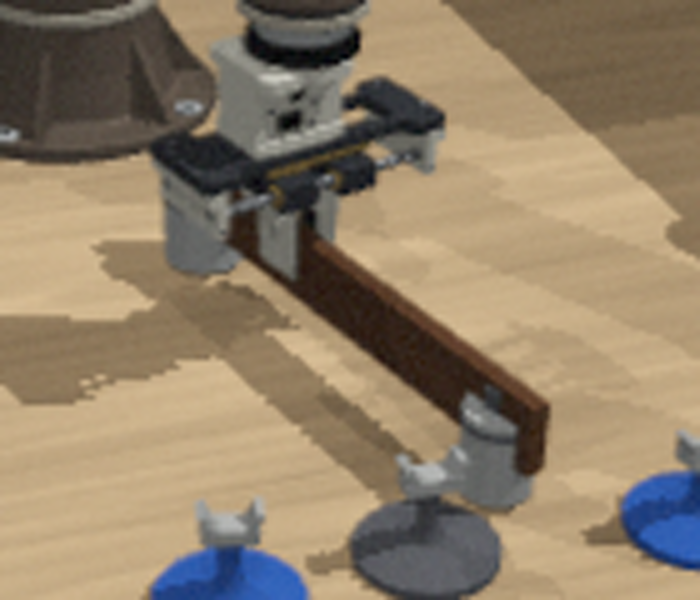

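Emit:
move_arm(series=[{"x": 0, "y": 0.2, "z": 0, "rx": 0, "ry": 0, "rz": 0}, {"x": 0, "y": 0.22, "z": 0, "rx": 0, "ry": 0, "rz": 0}, {"x": 0, "y": 0, "z": 0, "rx": 0, "ry": 0, "rz": 0}])

```text
clock: 5.25
position: [0.4183, 0.0484, 0.0658]
ee_rot: [-1.087, -1.382, 1.382]
force: [-1.0, -0.7, 1.5]
width: 0.148
```

Emit:
move_arm(series=[{"x": 0, "y": 0, "z": 0, "rx": 0, "ry": 0, "rz": 0}, {"x": 0, "y": 0, "z": 0, "rx": 0, "ry": 0, "rz": 0}, {"x": 0, "y": 0, "z": 0, "rx": 0, "ry": 0, "rz": 0}, {"x": 0, "y": 0, "z": 0, "rx": 0, "ry": 0, "rz": 0}], jaw=4)

```text
clock: 5.75
position: [0.4192, 0.0485, 0.0662]
ee_rot: [-1.088, -1.384, 1.381]
force: [0.4, 0.3, 0.3]
width: 0.428
```

```bash
python3 - <<'E'
from h import *
delta([.3777,.0381,.066],103.5)
s=arm.get_image("scene");crop(s,"pics/r1.png",230,140,370,260,5)
E
```

```text
t 5.75 pos [0.4192 0.0485 0.0662] xaz 103.62 down [ 1.9e-03  4.0e-04 -1.0e+00] shift cm [-0.03  0.02  4.27] rot [ 0.0019  0.0022 -0.0001] F [0.38 0.34 0.33] M [0.018 0.005 0.063] w 0.4278
```

View pics/r1.png

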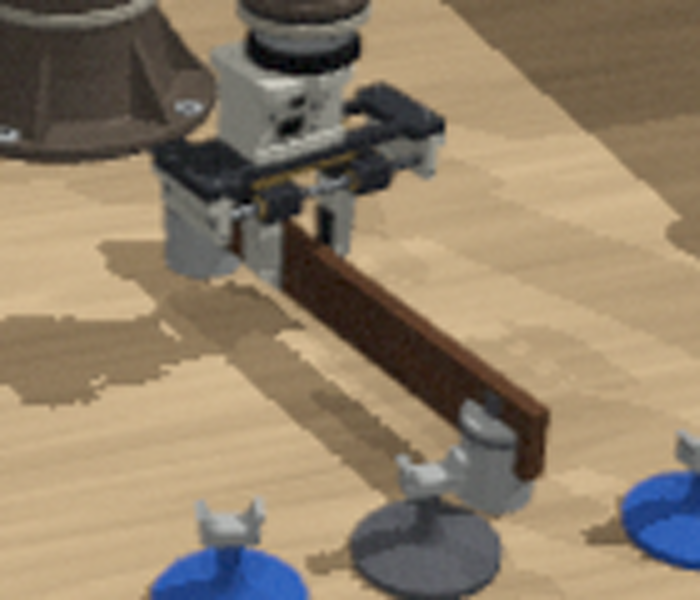

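Emit:
move_arm(series=[{"x": 0, "y": 0, "z": 2, "rx": 0, "ry": 0, "rz": 0}, {"x": 0, "y": 0, "z": 2, "rx": 0, "ry": 0, "rz": 0}, {"x": 0, "y": 0, "z": 0.25, "rx": 0, "ry": 0, "rz": 0}, {"x": 0, "y": 0, "z": 0, "rx": 0, "ry": 0, "rz": 0}])

```text
clock: 6.3
position: [0.3783, 0.0386, 0.0663]
ee_rot: [-1.09, -1.385, 1.381]
force: [-0.3, 0.8, -1.0]
width: 0.436
```

```bash
python3 - <<'E'
from h import *
delta([.3777,.0381,.066],103.5)
E
```

```text
t 6.3 pos [0.3783 0.0386 0.0663] xaz 103.64 down [ 3.6e-03  6.0e-04 -1.0e+00] shift cm [-0.03  0.03  0.07] rot [ 0.0037  0.0024 -0.0002] F [-0.34  0.79 -0.96] M [ 0.036 -0.021  0.029] w 0.4362
```

Emit:
move_arm(series=[{"x": -0.02, "y": 0, "z": 0, "rx": 0.003, "ry": 0, "rz": 0}, {"x": 0, "y": 0, "z": 0, "rx": 0, "ry": 0, "rz": 0}, {"x": 0, "y": 0, "z": 0, "rx": 0, "ry": 0, "rz": 0}, {"x": 0, "y": 0, "z": 0, "rx": 0, "ry": 0, "rz": 0}, {"x": 0, "y": -0.2, "z": 0, "rx": 0, "ry": 0, "rz": 0}, {"x": 0, "y": -0.2, "z": 0, "rx": 0, "ry": 0, "rz": 0}, {"x": 0, "y": 0, "z": 0, "rx": 0, "ry": 0, "rz": 0}], jaw=0.5, newtons=35)

```text
clock: 7.18
position: [0.3793, 0.0386, 0.0701]
ee_rot: [-1.087, -1.382, 1.383]
force: [0.9, 0.3, -5.9]
width: 0.145
```

```bash
python3 - <<'E'
from h import *
delta([.3777,.0381,.07],103.5)
weigh(14,"2")
E
```

```text
t 7.175 pos [0.3793 0.0386 0.0701] xaz 103.66 down [-1.e-04 -8.e-04 -1.e+00] shift cm [-0.01  0.01  0.16] rot [-0.0003  0.0028 -0.0008] F [ 0.94  0.28 -5.95] M [ 0.117  0.016 -0.034] w 0.1448
mean [ 5.000e-02  5.500e-02 -6.298e+00  3.700e-02 -2.500e-02  2.000e-03] std [0.326 0.468 0.495 0.031 0.021 0.027] W 6.6 off [-0.0038 -0.0056] along u mm 5.0
```

View pics/w2.png

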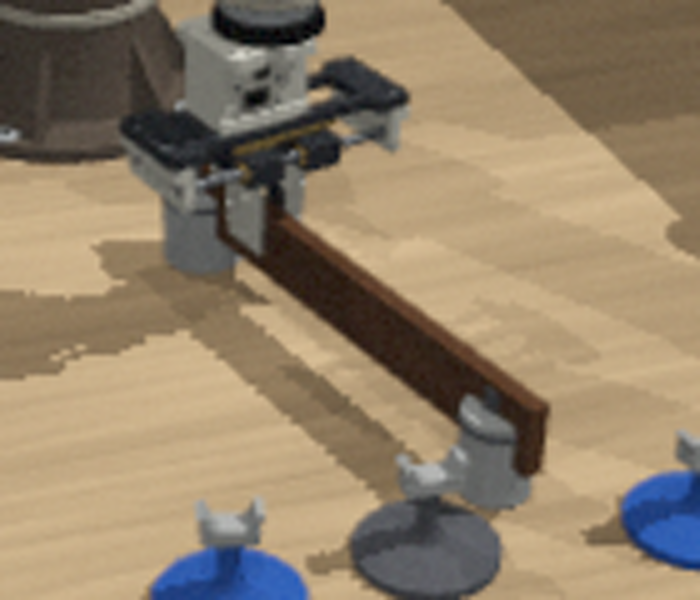

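```bash
python3 - <<'E'
from h import *
weigh(50,"3")
delta([.3777,.0381,.07],103.5)
E
```

```text
mean [ 3.700e-02 -3.300e-02 -6.041e+00  4.800e-02 -2.700e-02 -2.000e-03] std [0.426 0.488 0.574 0.024 0.027 0.036] W 6.34 off [-0.0043 -0.0076] along u mm 5.9
t 10.375 pos [0.3794 0.0386 0.0701] xaz 103.66 down [ 0.e+00 -7.e-04 -1.e+00] shift cm [-0.01  0.01  0.18] rot [-0.0001  0.0028 -0.0007] F [ 0.13  0.04 -7.44] M [ 0.056 -0.012  0.046] w 0.1484
```

Emit:
move_arm(series=[{"x": 0, "y": 0.2, "z": 0, "rx": 0, "ry": 0, "rz": 0}, {"x": 0, "y": 0.22, "z": 0, "rx": 0, "ry": 0, "rz": 0}, {"x": 0, "y": 0, "z": 0, "rx": 0, "ry": 0, "rz": 0}])

```text
clock: 10.75
position: [0.3796, 0.0387, 0.0662]
ee_rot: [-1.087, -1.383, 1.382]
force: [-0.9, -0.2, -3.9]
width: 0.15
```

Emit:
move_arm(series=[{"x": 0, "y": 0, "z": 0, "rx": 0, "ry": 0, "rz": 0}, {"x": 0, "y": 0, "z": 0, "rx": 0, "ry": 0, "rz": 0}, {"x": 0, "y": 0, "z": 0, "rx": 0, "ry": 0, "rz": 0}, {"x": 0, "y": 0, "z": 0.5, "rx": 0, "ry": 0, "rz": 0}, {"x": 0, "y": 0, "z": 0, "rx": 0, "ry": 0, "rz": 0}], jaw=3.5)

```text
clock: 11.38
position: [0.3754, 0.0376, 0.0665]
ee_rot: [-1.089, -1.384, 1.381]
force: [-0.3, 0.1, 0.1]
width: 0.386
```

```bash
python3 - <<'E'
from h import *
weigh(40,"4")
delta([.374,.0375,.066],103.5)
t=arm.get_image("top");crop(t,"pics/t4.png",200,170,300,340,3.5)
E
```

```text
mean [ 0.101  0.119 -0.022  0.035  0.016  0.   ] std [0.475 0.509 0.469 0.027 0.029 0.031] W 0.32 off [ 0.0482 -0.1076] along u mm -21.8
t 13.375 pos [0.376  0.0378 0.0666] xaz 103.66 down [ 2.8e-03  5.0e-04 -1.0e+00] shift cm [0.02 0.06 0.2 ] rot [ 0.0029  0.0027 -0.0002] F [-0.49  0.09  0.77] M [0.011 0.042 0.014] w 0.3812
```

View pics/w4.png

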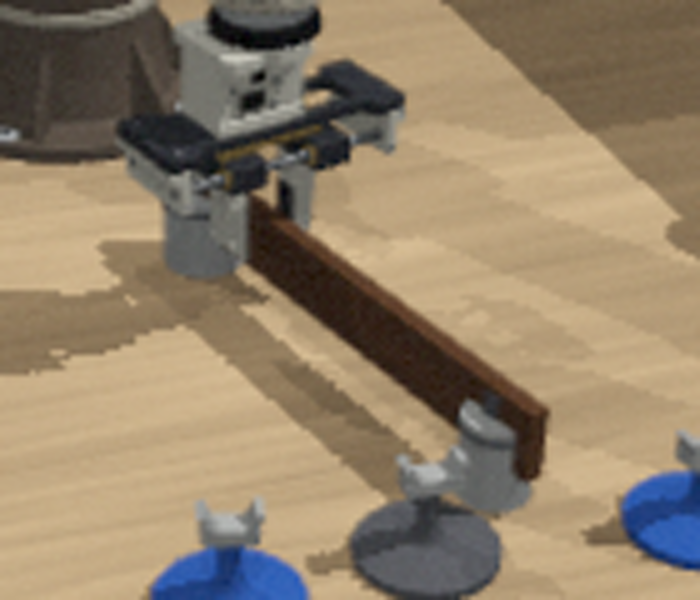

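Emit:
move_arm(series=[{"x": 0.01, "y": 0.05, "z": 0.37, "rx": 0.002, "ry": 0, "rz": 0}, {"x": 0, "y": 0, "z": 0, "rx": 0, "ry": 0, "rz": 0}])

```text
clock: 13.68
position: [0.3721, 0.0369, 0.066]
ee_rot: [-1.087, -1.383, 1.382]
force: [0.2, 0.7, 0.6]
width: 0.381
```

Emit:
move_arm(series=[{"x": 0, "y": 0, "z": 0, "rx": 0, "ry": 0, "rz": 0}, {"x": 0, "y": 0, "z": 0, "rx": 0, "ry": 0, "rz": 0}, {"x": 0, "y": 0, "z": 0, "rx": 0, "ry": 0, "rz": 0}, {"x": 0, "y": -0.2, "z": 0, "rx": 0, "ry": 0, "rz": 0}, {"x": 0, "y": -0.2, "z": 0, "rx": 0, "ry": 0, "rz": 0}, {"x": 0, "y": 0, "z": 0, "rx": 0, "ry": 0, "rz": 0}], jaw=0.5, newtons=35)

```text
clock: 14.42
position: [0.371, 0.0367, 0.0698]
ee_rot: [-1.086, -1.381, 1.384]
force: [0.1, -0.2, -6.6]
width: 0.151
```

```bash
sed -i 's/m=F.mean(0);W=-(m\[2\]-.3)/m=F.mean(0)-np.array([0,0,-.02,.035,.016,0]);W=-m[2]/' h.py; python3 - <<'E'
from h import *
delta([.3724,.0369,.07],103.5)
weigh(40,"5")
delta([.3724,.0369,.07],103.5)
E
```

```text
t 14.425 pos [0.371  0.0367 0.0698] xaz 103.65 down [-1.4e-03 -7.0e-04 -1.0e+00] shift cm [-0.01 -0.02 -0.14] rot [-0.0015  0.0027 -0.0003] F [ 0.14 -0.24 -6.56] M [0.065 0.092 0.043] w 0.1508
mean [ 6.000e-02 -5.400e-02 -6.183e+00  6.000e-03  1.000e-03 -6.000e-03] std [0.507 0.526 0.49  0.035 0.027 0.028] W 6.18 off [ 0.0001 -0.001 ] along u mm 0.1
t 16.425 pos [0.3711 0.0367 0.0697] xaz 103.65 down [-1.3e-03 -6.0e-04 -1.0e+00] shift cm [-0.01 -0.03 -0.13] rot [-0.0014  0.0026 -0.0003] F [ 0.42 -0.39 -6.53] M [ 0.02  -0.001 -0.049] w 0.1522
```

View pics/w5.png

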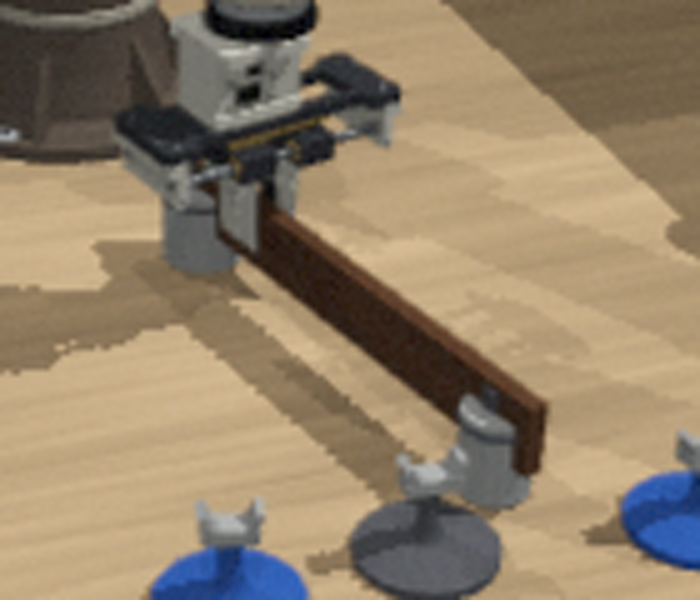

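Emit:
move_arm(series=[{"x": 0, "y": -1, "z": 0, "rx": 0, "ry": 0, "rz": 0}, {"x": 0, "y": -2, "z": 0, "rx": 0, "ry": 0, "rz": 0}, {"x": 0, "y": -2, "z": 0, "rx": 0, "ry": 0, "rz": 0}, {"x": 0, "y": -2, "z": 0, "rx": 0, "ry": 0, "rz": 0}, {"x": 0, "y": -2, "z": 0, "rx": 0, "ry": 0, "rz": 0}, {"x": 0, "y": -2, "z": 0, "rx": 0, "ry": 0, "rz": 0}, {"x": 0, "y": -1, "z": 0, "rx": 0, "ry": 0, "rz": 0}, {"x": 0, "y": -0.5, "z": 0, "rx": 0, "ry": 0, "rz": 0}])

```text
clock: 17.42
position: [0.3694, 0.0354, 0.2014]
ee_rot: [-1.087, -1.379, 1.383]
force: [0.1, 0.1, -5.8]
width: 0.151
```

```bash
python3 - <<'E'
from h import *
delta([.6745,.0325,.2],86.2)
weigh(3,"6")
t=arm.get_image("top");crop(t,"pics/t6.png",170,130,310,340,2.8)
crop(t,"pics/t7.png",228,155,268,205,12);np.save("pics/t6.npy",t)
E
```

```text
t 17.425 pos [0.3694 0.0354 0.2014] xaz 103.54 down [-0.0026 -0.0012 -1.    ] shift cm [ -7.43   0.06 -29.59] rot [-0.0027  0.3026 -0.001 ] F [ 0.08  0.08 -5.8 ] M [ 0.045  0.059 -0.006] w 0.1506
mean [ 8.000e-02  3.950e-01 -5.493e+00  3.000e-03 -2.000e-02 -1.600e-02] std [0.655 0.255 0.485 0.011 0.065 0.003] W 5.49 off [-0.0037 -0.0006] along u mm 3.7
```

View pics/w6.png

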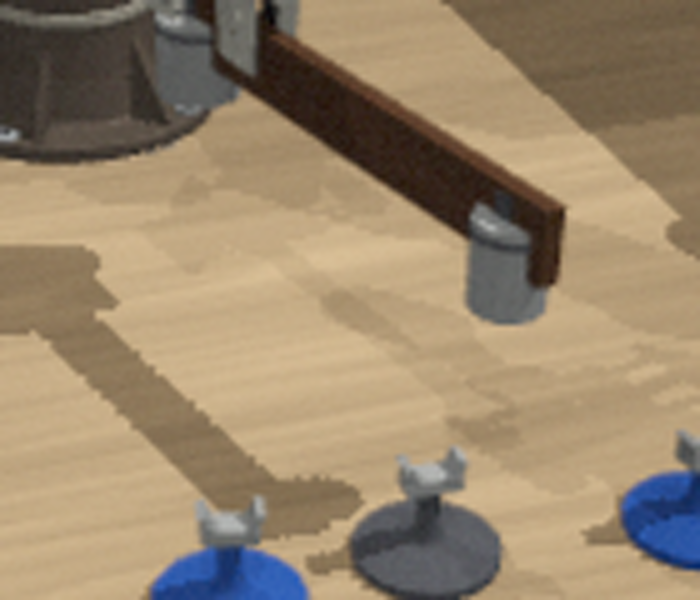

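View pics/t6.png

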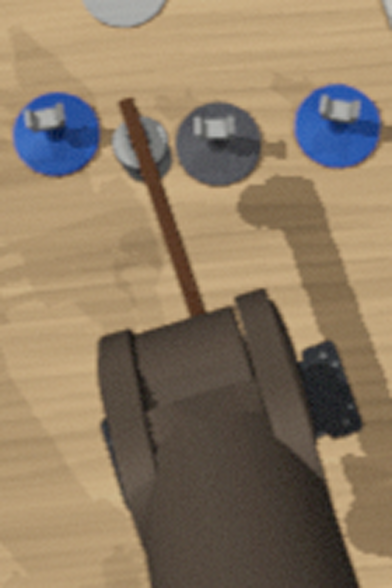

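View pics/t7.png

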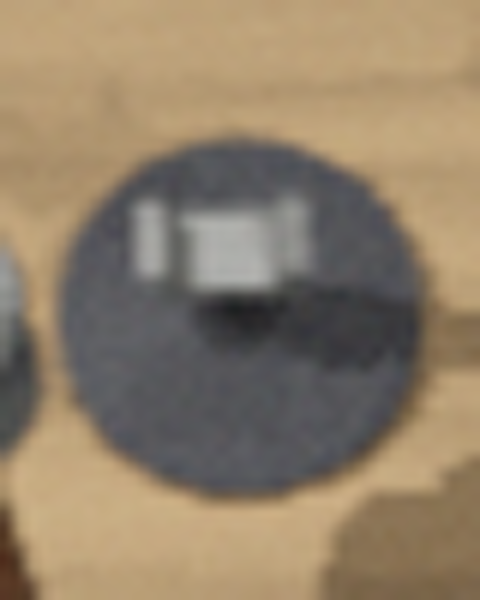

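Emit:
move_arm(series=[{"x": 0, "y": 0, "z": -1, "rx": 0, "ry": 0.05, "rz": 0}, {"x": 0, "y": 0, "z": -2, "rx": 0, "ry": 0.08, "rz": 0}, {"x": 0, "y": 0, "z": -2.5, "rx": 0, "ry": 0.08, "rz": 0}, {"x": 0, "y": 0, "z": -2.5, "rx": 0, "ry": 0.06, "rz": 0}, {"x": 0, "y": 0, "z": -2.5, "rx": 0, "ry": 0.03, "rz": 0}, {"x": 0, "y": 0, "z": -2.5, "rx": 0, "ry": 0, "rz": 0}, {"x": 0, "y": 0, "z": -2, "rx": 0, "ry": 0, "rz": 0}, {"x": 0, "y": 0, "z": -1, "rx": 0, "ry": 0, "rz": 0}])

```text
clock: 18.62
position: [0.5285, 0.0391, 0.1911]
ee_rot: [-1.235, -1.139, 1.169]
force: [0.1, -0.6, -6.0]
width: 0.15
```

```bash
python3 - <<'E'
from h import *
delta([.6745,.0325,.2],86.2)
s=arm.get_image("scene");crop(s,"pics/s8.png",290,215,350,265,12);cv2.imwrite("pics/s8f.png",s)
E
```

```text
t 18.625 pos [0.5285 0.0391 0.1911] xaz 85.85 down [-0.0179 -0.0069 -0.9998] shift cm [  0.39  -1.14 -14.6 ] rot [-0.0174 -0.0061 -0.0082] F [ 0.12 -0.61 -5.97] M [ 0.028  0.049 -0.039] w 0.1502
```

View pics/s8f.png

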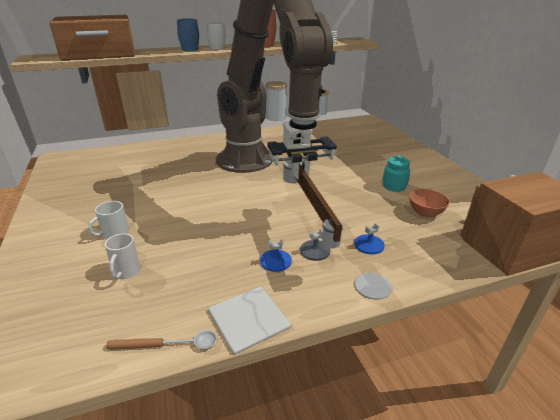

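View pics/s8.png

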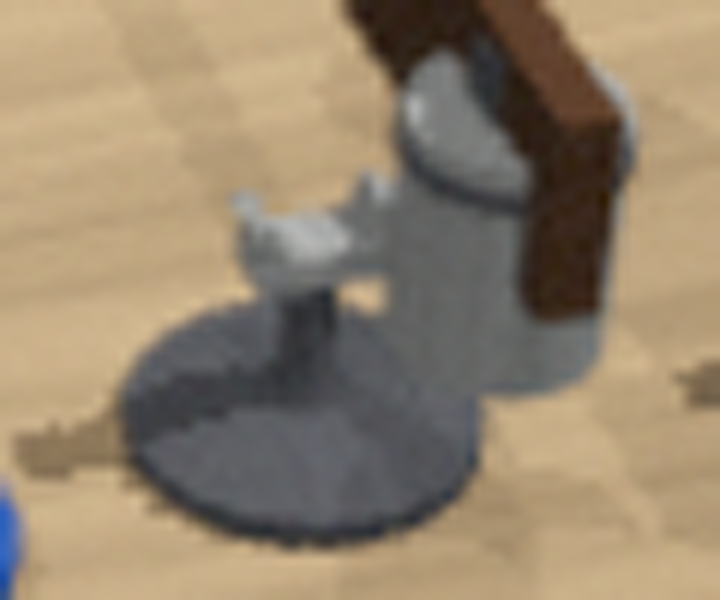

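Emit:
move_arm(series=[{"x": 0.1, "y": -0.4, "z": -1, "rx": -0.0174, "ry": -0.006, "rz": -0.008}, {"x": 0.1, "y": -0.4, "z": -2, "rx": 0, "ry": 0, "rz": 0}, {"x": 0.1, "y": -0.3, "z": -2.5, "rx": 0, "ry": 0, "rz": 0}, {"x": 0, "y": 0, "z": -2.5, "rx": 0, "ry": 0, "rz": 0}, {"x": 0, "y": 0, "z": -2.5, "rx": 0, "ry": 0, "rz": 0}, {"x": 0, "y": 0, "z": -2, "rx": 0, "ry": 0, "rz": 0}, {"x": 0, "y": 0, "z": -1, "rx": 0, "ry": 0, "rz": 0}, {"x": 0, "y": 0, "z": 0, "rx": 0, "ry": 0, "rz": 0}])

```text
clock: 19.68
position: [0.6649, 0.0343, 0.2022]
ee_rot: [-1.236, -1.165, 1.16]
force: [-0.1, 0.1, -6.7]
width: 0.145
```

```bash
python3 - <<'E'
from h import *
delta([.6745,.0325,.2],86.2)
E
```

```text
t 19.675 pos [0.6649 0.0343 0.2022] xaz 86.4 down [ 8.0e-04  3.2e-03 -1.0e+00] shift cm [-0.12  0.22 -0.97] rot [0.0005 0.0035 0.0032] F [-0.13  0.08 -6.73] M [ 0.039  0.146 -0.005] w 0.1455
```

Emit:
move_arm(series=[{"x": -0.12, "y": 0.2, "z": -0.95, "rx": 0, "ry": 0.0035, "rz": 0.003}, {"x": 0, "y": 0, "z": 0, "rx": 0, "ry": 0, "rz": 0}])

```text
clock: 19.92
position: [0.6737, 0.0327, 0.2002]
ee_rot: [-1.239, -1.16, 1.16]
force: [0.1, -0.0, -6.0]
width: 0.149
```

```bash
python3 - <<'E'
from h import *
delta([.6745,.0325,.2],86.2)
weigh(12,"9")
s=arm.get_image("scene");t=arm.get_image("top")
crop(s,"pics/s9.png",260,140,420,290,5);crop(t,"pics/t9.png",180,40,310,270,2.6)
np.save("pics/s9.npy",s);np.save("pics/t9.npy",t)
E
```

```text
t 19.925 pos [0.6737 0.0327 0.2002] xaz 86.2 down [-2.e-04  5.e-04 -1.e+00] shift cm [-0.01  0.02 -0.08] rot [-0.0003 -0.0001  0.0005] F [ 0.09 -0.02 -6.03] M [ 0.024  0.075 -0.01 ] w 0.1492
mean [ 3.000e-03 -1.500e-02 -6.034e+00 -2.300e-02 -1.500e-02  1.000e-03] std [0.641 0.456 0.478 0.026 0.032 0.027] W 6.03 off [-0.0025  0.0038] along u mm 1.6
```

View pics/s9.png

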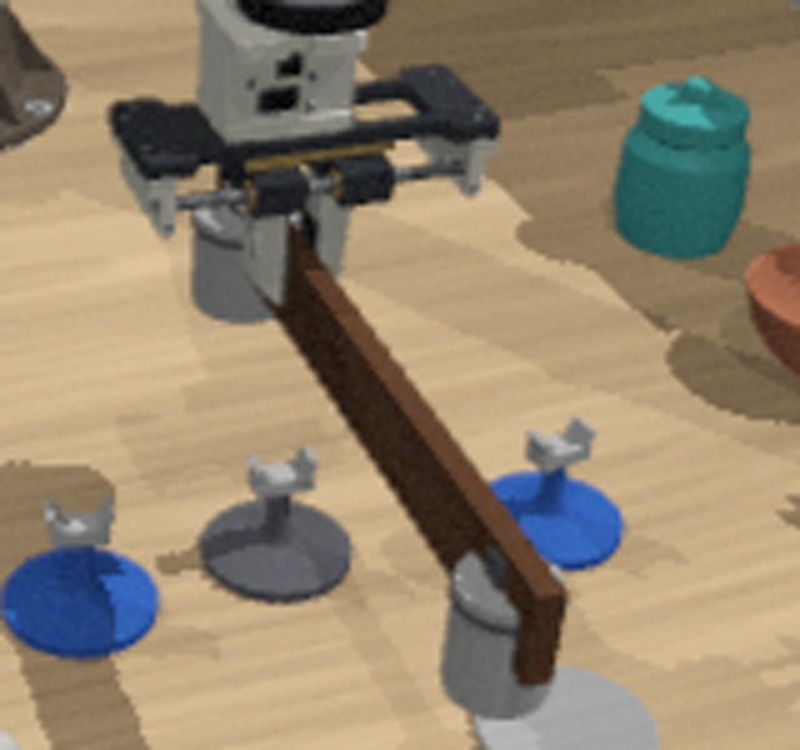

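View pics/t9.png

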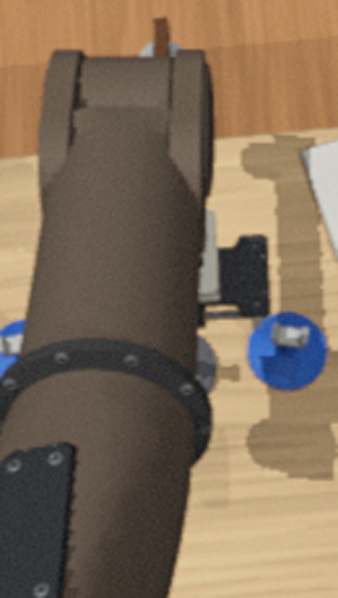

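```bash
python3 - <<'E'
from h import *
s=np.load("pics/s9.npy");t=np.load("pics/t9.npy")
crop(s,"pics/sa.png",298,225,328,245,24);crop(t,"pics/ta.png",230,35,255,70,14);crop(s,"pics/sb.png",350,245,380,285,14)
E
```

```text
(no output)
```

View pics/sa.png

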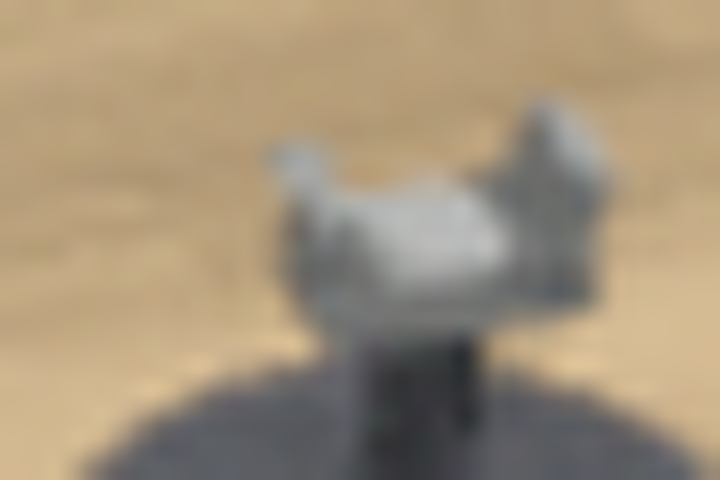

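View pics/ta.png

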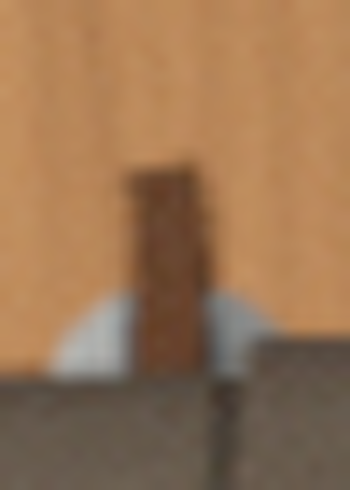

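View pics/sb.png

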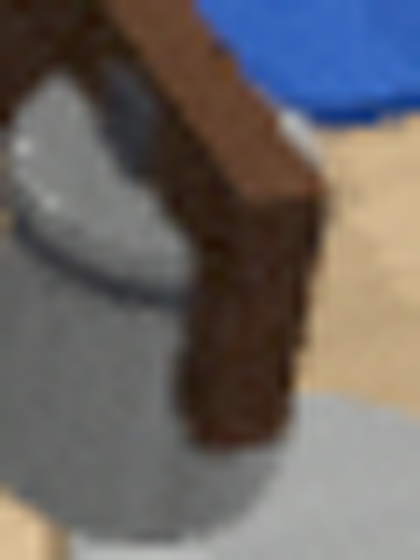

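```bash
python3 - <<'E'
from h import *
q=lambda x,y,X,Y,k:(X+(x+.5)/k-.5,Y+(y+.5)/k-.5)
e=tri(q(282,194,350,245,14),q(162,165,230,35,14));print("end",e)
a=np.radians(-3.8);print("expect",.6737+.3036*np.cos(a),.0327+.3036*np.sin(a),.2142)
b=q(232,445,350,245,14);print("end bottom scene on same x plane:");
print("saddle",tri(q(430,228,298,225,24),(228+(231.5)/12-.5,155+249.5/12-.5)),onz("scene",q(430,228,298,225,24),.06))
for X in([.6745,.0325,.06],[.6745-.01,.0325,.06],[.6745+.009,.0325,.06],[.6745,.0325-.01,.06]):
    p=proj("scene",X);print(X,((p-[298,225])+.5)*24)
    p=proj("top",X);print(X,((p-[228,155])+.5)*12)
E
```

```text
end (array([0.97324077, 0.01084092, 0.21579788]), np.float64(0.0021818129141738416))
expect 0.9766325257734663 0.012579243838559958 0.2142
end bottom scene on same x plane:
saddle (array([0.6744777, 0.0319322, 0.062816 ]), np.float64(0.00027394311266720897)) [0.67100597 0.03349517 0.06      ]
[0.6745, 0.0325, 0.06] [434.7111688  246.51761105]
[0.6745, 0.0325, 0.06] [230.32379089 253.31821005]
[0.6645, 0.0325, 0.06] [401.08329951 199.72216384]
[0.6645, 0.0325, 0.06] [234.06690453 294.54908697]
[0.6835, 0.0325, 0.06] [465.39279282 289.21315932]
[0.6835, 0.0325, 0.06] [226.96586588 216.33023518]
[0.6745, 0.0225, 0.06] [358.03282845 262.62960421]
[0.6745, 0.0225, 0.06] [273.19313391 249.22400094]
```

Emit:
move_arm(series=[{"x": 0.03, "y": 1, "z": -0.13, "rx": 0, "ry": 0, "rz": 0}, {"x": 0, "y": 2, "z": 0, "rx": 0, "ry": 0, "rz": 0}, {"x": 0, "y": 2, "z": 0, "rx": 0, "ry": 0, "rz": 0}, {"x": 0, "y": 2, "z": 0, "rx": 0, "ry": 0, "rz": 0}, {"x": 0, "y": 1, "z": 0, "rx": 0, "ry": 0, "rz": 0}, {"x": 0, "y": 0, "z": 0, "rx": 0, "ry": 0, "rz": 0}])

```text
clock: 21.38
position: [0.6749, 0.0332, 0.1153]
ee_rot: [-1.239, -1.16, 1.161]
force: [-0.7, -0.1, -6.0]
width: 0.151
```

```bash
python3 - <<'E'
from h import *
delta([.675,.033,.116],86.2)
s=arm.get_image("scene");crop(s,"pics/sd.png",290,195,340,255,10);crop(s,"pics/se.png",260,160,420,290,5);np.save("pics/sd.npy",s)
E
```

```text
t 21.375 pos [0.6749 0.0332 0.1153] xaz 86.22 down [-1.e-03  5.e-04 -1.e+00] shift cm [-0.02 -0.07 -0.01] rot [-0.001   0.0003  0.0004] F [-0.73 -0.05 -6.01] M [-0.014 -0.003  0.015] w 0.1505
```

View pics/sd.png

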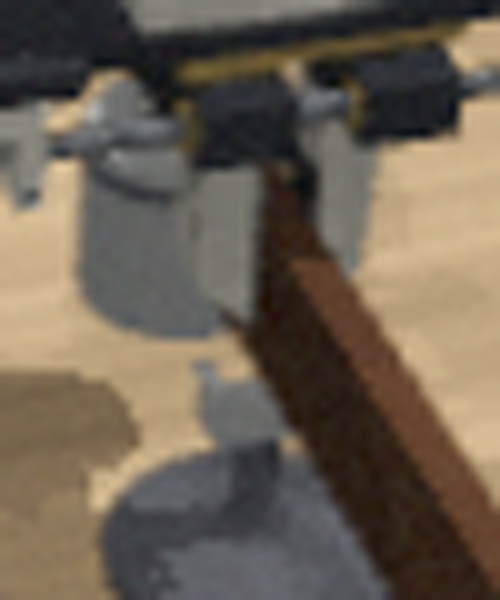

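View pics/se.png

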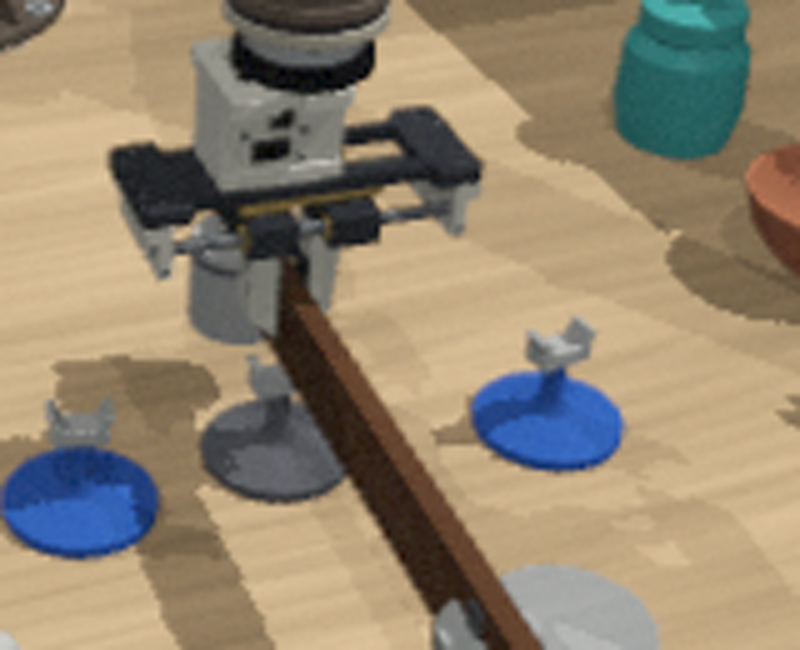

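```bash
python3 - <<'E'
from h import *
f=lambda X:(((proj("scene",X)-[290,195])+.5)*10).round(0)
a=np.radians(-3.8);ux=np.array([np.cos(a),np.sin(a),0]);uy=np.array([-np.sin(a),np.cos(a),0])
T=np.array([.6749,.0332,.1153])
for dx in(-.0095,.0095):
  for dy in(-.007,-.026):print("fingertip",dx,dy,f(T+ux*dx+uy*dy-[0,0,.019]))
for dx in(-.0095,.0095):print("beam bottom right edge at",dx,f(T+ux*dx-uy*.007-[0,0,.036]))
S=np.array([.675,.033,.071])
for dx in(-.009,.009):
  for dy in(-.017,-.0145):print("cheek top",dx,dy,f(S+ux*dx+uy*dy))
print("saddle bottom front corner", f(S+ux*.009-uy*.01-[0,0,.011]))
E
```

```text
fingertip -0.0095 -0.007 [237. 285.]
fingertip -0.0095 -0.026 [173. 295.]
fingertip 0.0095 -0.007 [260. 322.]
fingertip 0.0095 -0.026 [195. 332.]
beam bottom right edge at -0.0095 [233. 334.]
beam bottom right edge at 0.0095 [256. 371.]
cheek top -0.009 -0.017 [199. 364.]
cheek top -0.009 -0.0145 [207. 362.]
cheek top 0.009 -0.017 [220. 400.]
cheek top 0.009 -0.0145 [228. 398.]
saddle bottom front corner [241. 427.]
```

Emit:
move_arm(series=[{"x": -0.02, "y": 0.8, "z": 0, "rx": 0, "ry": 0, "rz": 0}, {"x": 0, "y": 0.6, "z": 0, "rx": 0, "ry": 0, "rz": 0}, {"x": 0, "y": 0, "z": 0, "rx": 0, "ry": 0, "rz": 0}])

```text
clock: 21.8
position: [0.6763, 0.0331, 0.1026]
ee_rot: [-1.241, -1.163, 1.158]
force: [0.1, -0.6, -6.6]
width: 0.151
```

```bash
python3 - <<'E'
from h import *
weigh(8,"f")
delta([.675,.033,.096],86.2)
E
```

```text
mean [-1.760e-01 -2.170e-01 -5.912e+00 -3.100e-02  7.000e-03  5.000e-03] std [0.591 0.509 0.416 0.016 0.029 0.013] W 5.91 off [0.0013 0.0052] along u mm -2.4
t 22.2 pos [0.6765 0.033  0.1031] xaz 86.22 down [ 0.0033  0.0011 -1.    ] shift cm [-0.01  0.71  0.15] rot [0.0032 0.0003 0.0013] F [-0.83 -0.87 -5.43] M [-0.     0.043  0.01 ] w 0.1478
```

Emit:
move_arm(series=[{"x": 0, "y": 0.25, "z": 0.15, "rx": 0.003, "ry": 0, "rz": 0.001}, {"x": 0, "y": 0.2, "z": 0, "rx": 0, "ry": 0, "rz": 0}, {"x": 0, "y": 0, "z": 0, "rx": 0, "ry": 0, "rz": 0}])

```text
clock: 22.58
position: [0.6748, 0.0332, 0.0983]
ee_rot: [-1.239, -1.161, 1.161]
force: [0.0, -0.2, -6.3]
width: 0.149
```

```bash
python3 - <<'E'
from h import *
weigh(6,"f")
delta([.675,.033,.096],86.2)
E
```

```text
mean [-2.910e-01  2.580e-01 -5.785e+00 -1.800e-02 -2.200e-02 -3.000e-03] std [0.484 0.687 0.595 0.02  0.022 0.025] W 5.78 off [-0.0038  0.003 ] along u mm 3.0
t 22.875 pos [0.6751 0.0332 0.0986] xaz 86.23 down [ 5.e-04  3.e-04 -1.e+00] shift cm [-0.02  0.26  0.01] rot [0.0004 0.0004 0.0003] F [ 0.15  0.32 -6.17] M [ 0.039 -0.002 -0.04 ] w 0.1515
```

Emit:
move_arm(series=[{"x": -0.01, "y": 0.2, "z": 0, "rx": 0, "ry": 0, "rz": 0}, {"x": 0, "y": 0, "z": 0, "rx": 0, "ry": 0, "rz": 0}])

```text
clock: 23.12
position: [0.6751, 0.0331, 0.0965]
ee_rot: [-1.24, -1.161, 1.16]
force: [0.0, -0.1, -5.7]
width: 0.151
```

```bash
python3 - <<'E'
from h import *
weigh(6,"f")
delta([.675,.033,.096],86.2)
E
```

```text
mean [ 0.549 -0.141 -6.133 -0.025 -0.01  -0.033] std [0.554 0.305 0.405 0.048 0.039 0.027] W 6.13 off [-0.0016  0.0041] along u mm 0.6
t 23.425 pos [0.6753 0.0331 0.0968] xaz 86.23 down [ 1.e-03  3.e-04 -1.e+00] shift cm [-0.01  0.08  0.03] rot [0.0009 0.0005 0.0004] F [ 1.46 -0.43 -6.71] M [ 0.014  0.022 -0.045] w 0.151
```

Emit:
move_arm(series=[{"x": -0.01, "y": 0.12, "z": 0.02, "rx": 0.001, "ry": 0, "rz": 0}, {"x": 0, "y": 0, "z": 0, "rx": 0, "ry": 0, "rz": 0}])

```text
clock: 23.68
position: [0.6753, 0.033, 0.0962]
ee_rot: [-1.24, -1.161, 1.16]
force: [0.6, -0.1, -7.3]
width: 0.15
```

```bash
python3 - <<'E'
from h import *
weigh(6,"f")
delta([.675,.033,.096],86.2)
E
```

```text
mean [-0.168  0.148 -3.435 -0.011  0.104  0.021] std [0.381 0.427 0.502 0.041 0.05  0.021] W 3.43 off [0.0304 0.0031] along u mm -30.3
t 23.975 pos [0.6754 0.033  0.0962] xaz 86.23 down [ 7.e-04  6.e-04 -1.e+00] shift cm [-0.01  0.02  0.04] rot [0.0007 0.0004 0.0007] F [-0.24  0.56 -2.76] M [-0.     0.112 -0.008] w 0.1523
```

```bash
python3 - <<'E'
from h import *
weigh(8,"f")
s=arm.get_image("scene");crop(s,"pics/sg.png",285,195,345,255,10);t=arm.get_image("top");np.save("pics/sg.npy",s)
delta([.675,.033,.096],86.2)
E
```

```text
mean [-0.692 -0.029 -3.2   -0.005  0.096  0.009] std [0.591 0.441 0.369 0.027 0.019 0.023] W 3.2 off [0.0301 0.0015] along u mm -29.6
t 24.475 pos [0.6754 0.033  0.0962] xaz 86.22 down [ 7.e-04  6.e-04 -1.e+00] shift cm [0.   0.02 0.04] rot [0.0007 0.0004 0.0006] F [ 0.    0.74 -3.53] M [0.009 0.12  0.058] w 0.1517
```

View pics/sg.png

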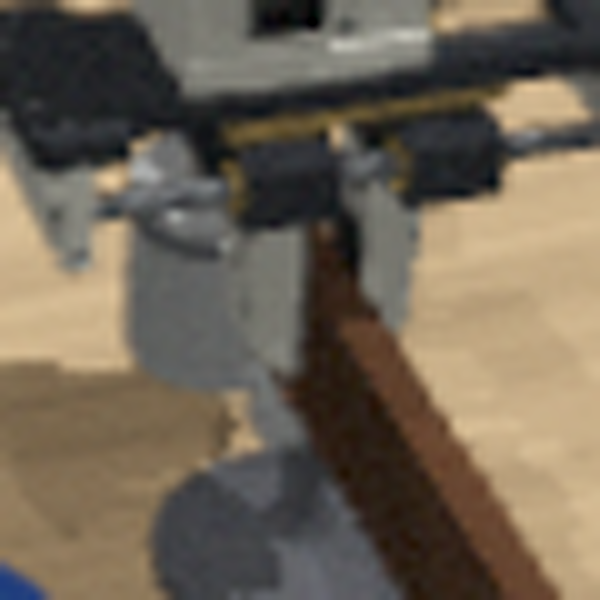

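View pics/wf.png

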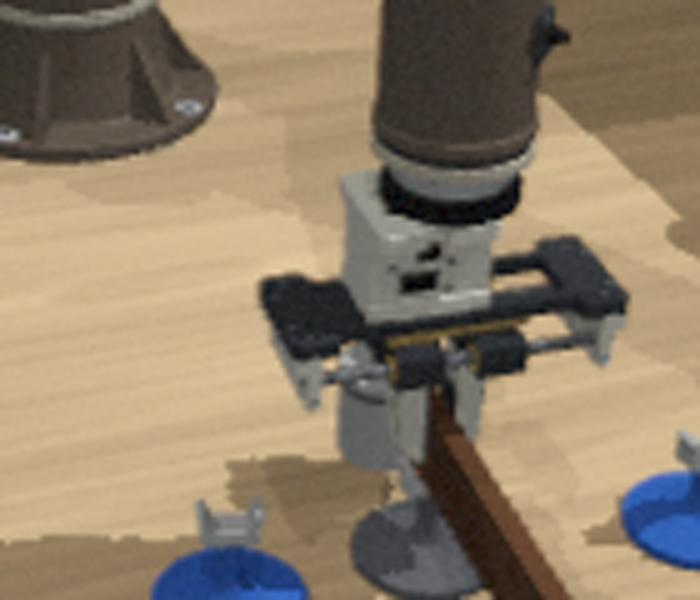

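Emit:
move_arm(series=[{"x": 0, "y": 0.04, "z": 0.03, "rx": 0, "ry": 0, "rz": 0}, {"x": 0, "y": 0, "z": 0, "rx": 0, "ry": 0, "rz": 0}])

```text
clock: 24.72
position: [0.6754, 0.0331, 0.0962]
ee_rot: [-1.24, -1.162, 1.159]
force: [-0.6, 0.3, -4.3]
width: 0.151
```

```bash
python3 - <<'E'
from h import *
weigh(8,"f")
delta([.675,.033,.096],86.2)
E
```

```text
mean [-0.602  0.022 -1.413 -0.015  0.199  0.005] std [0.478 0.617 0.383 0.023 0.022 0.011] W 1.41 off [0.1406 0.0109] along u mm -139.3
t 25.125 pos [0.6754 0.033  0.0962] xaz 86.23 down [ 1.4e-03  7.0e-04 -1.0e+00] shift cm [-0.    0.02  0.04] rot [0.0014 0.0005 0.0008] F [-0.81 -0.13 -0.63] M [0.014 0.249 0.   ] w 0.1512
```

Emit:
move_arm(series=[{"x": 0, "y": 0, "z": 0, "rx": 0, "ry": 0, "rz": 0}, {"x": 0, "y": 0, "z": 0, "rx": 0, "ry": 0, "rz": 0}], newtons=3)

```text
clock: 25.38
position: [0.6754, 0.033, 0.0962]
ee_rot: [-1.24, -1.162, 1.159]
force: [-1.2, 0.0, -1.0]
width: 0.152
```

```bash
python3 - <<'E'
from h import *
weigh(8,"f")
delta([.675,.033,.096],86.2)
E
```

```text
mean [-1.034 -0.305 -1.988 -0.02   0.164  0.004] std [0.641 0.493 0.228 0.024 0.018 0.025] W 1.99 off [0.0825 0.0101] along u mm -82.6
t 25.775 pos [0.6754 0.033  0.0962] xaz 86.23 down [ 1.4e-03  7.0e-04 -1.0e+00] shift cm [-0.    0.02  0.04] rot [0.0013 0.0004 0.0008] F [-1.83 -0.38 -1.62] M [ 0.049  0.201 -0.026] w 0.1527
```

Emit:
move_arm(series=[{"x": 0, "y": 0, "z": 0, "rx": 0, "ry": 0, "rz": 0}, {"x": 0, "y": 0, "z": 0, "rx": 0, "ry": 0, "rz": 0}], jaw=1.9)

```text
clock: 26.02
position: [0.6762, 0.0329, 0.0968]
ee_rot: [-1.241, -1.163, 1.158]
force: [0.6, -0.5, 0.5]
width: 0.205
```

```bash
python3 - <<'E'
from h import *
weigh(3,"f")
delta([.675,.033,.096],86.2)
s=arm.get_image("scene");crop(s,"pics/sh.png",260,160,420,290,5);np.save("pics/sh.npy",s)
E
```

```text
mean [ 0.692 -0.343 -0.146 -0.014 -0.013  0.012] std [0.718 0.111 0.529 0.023 0.034 0.02 ] W 0.15 off [-0.0903  0.0929] along u mm 66.1
t 26.175 pos [0.6761 0.033  0.0967] xaz 86.23 down [ 2.9e-03  7.0e-04 -1.0e+00] shift cm [-0.    0.07  0.11] rot [0.0029 0.0005 0.0009] F [ 0.49 -0.5  -0.41] M [ 0.011 -0.044  0.033] w 0.2044
```

View pics/sh.png

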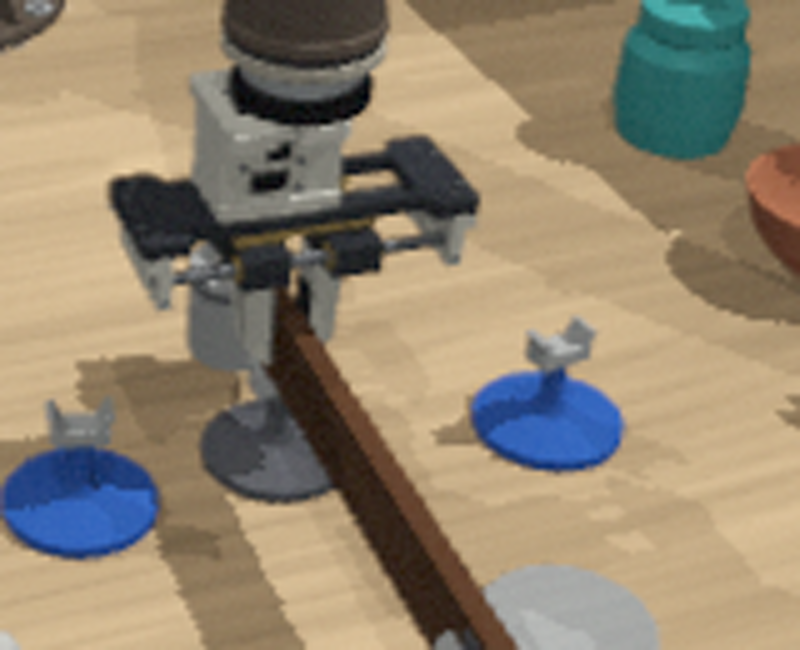

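Stands level with the fingers 2–3 mm clear and zero force. Now open slightly more and watch whether it stays.

Emit:
move_arm(series=[{"x": 0, "y": 0, "z": 0, "rx": 0, "ry": 0, "rz": 0}, {"x": 0, "y": 0, "z": 0, "rx": 0, "ry": 0, "rz": 0}, {"x": 0, "y": 0, "z": 0, "rx": 0, "ry": 0, "rz": 0}], jaw=4)

```text
clock: 26.6
position: [0.676, 0.0329, 0.0967]
ee_rot: [-1.241, -1.163, 1.159]
force: [-0.4, 0.0, -0.3]
width: 0.426
```

```bash
python3 - <<'E'
from h import *
s0=np.load("pics/sh.npy")
delta([.675,.033,.096],86.2)
s=arm.get_image("scene");crop(s,"pics/si.png",260,160,420,290,5)
d=cv2.absdiff(s,s0)[240:300,340:385];print("far-end change",d.mean(),d.max())
E
```

```text
t 26.6 pos [0.676  0.0329 0.0967] xaz 86.22 down [ 2.9e-03  7.0e-04 -1.0e+00] shift cm [-0.    0.07  0.1 ] rot [0.0028 0.0004 0.0009] F [-0.42  0.03 -0.27] M [0.031 0.083 0.018] w 0.4265
far-end change 1.941111111111111 22
```

View pics/si.png

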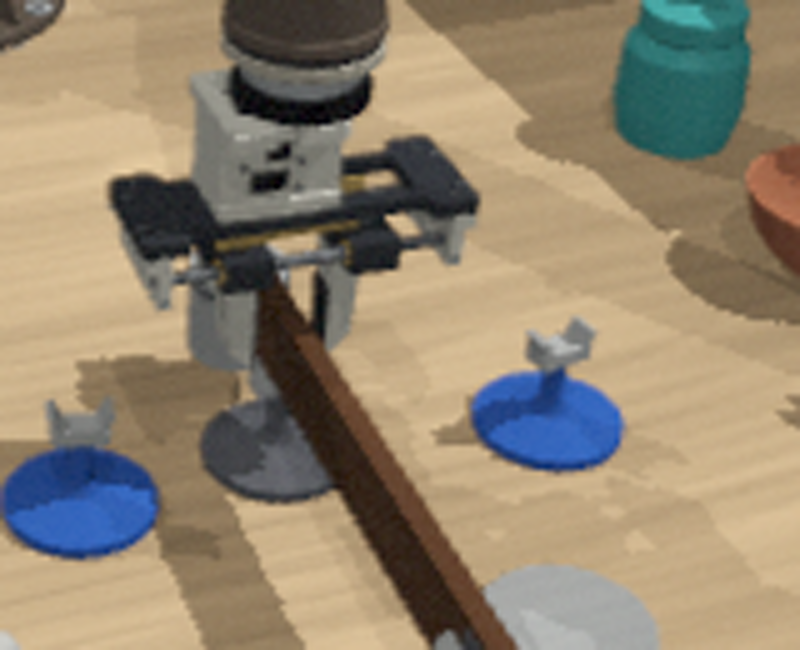

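Stable. Retreat straight up and back.

Emit:
move_arm(series=[{"x": 0, "y": -1, "z": 0, "rx": 0, "ry": 0, "rz": 0}, {"x": 0, "y": -2, "z": 0, "rx": 0, "ry": 0, "rz": 0}, {"x": 0, "y": -3, "z": 0, "rx": 0, "ry": 0, "rz": 0}, {"x": 0, "y": -4, "z": 0, "rx": 0, "ry": 0, "rz": 0}, {"x": 0, "y": -4, "z": 0, "rx": 0, "ry": 0, "rz": 0}, {"x": 0, "y": 0, "z": 4, "rx": 0, "ry": 0, "rz": 0}, {"x": 0, "y": 0, "z": 5, "rx": 0, "ry": 0, "rz": 0}, {"x": 0, "y": 0, "z": 5, "rx": 0, "ry": 0, "rz": 0}, {"x": 0, "y": 0, "z": 5, "rx": 0, "ry": 0, "rz": 0}, {"x": 0, "y": 0, "z": 4, "rx": 0, "ry": 0, "rz": 0}, {"x": 0, "y": 0, "z": 0, "rx": 0, "ry": 0, "rz": 0}])

```text
clock: 28.02
position: [0.4423, 0.0467, 0.2533]
ee_rot: [-1.249, -1.175, 1.146]
force: [0.8, -0.0, 0.2]
width: 0.438
```

```bash
python3 - <<'E'
from h import *
s0=np.load("pics/sh.npy")
delta([.675,.033,.096],86.2)
s=arm.get_image("scene");t=arm.get_image("top");crop(s,"pics/sj.png",260,160,420,290,5);crop(t,"pics/tj.png",170,60,330,260,2.9)
d=cv2.absdiff(s,s0)[240:300,340:385];print("far-end change",d.mean(),d.max())
np.save("pics/sj.npy",s);np.save("pics/tj.npy",t)
E
```

```text
t 28.025 pos [0.4423 0.0467 0.2533] xaz 86.12 down [ 0.0183  0.0054 -0.9998] shift cm [  0.1   16.14 -23.02] rot [ 0.0179 -0.0015  0.0066] F [ 0.77 -0.04  0.22] M [ 0.016 -0.017  0.014] w 0.4384
far-end change 7.04074074074074 33
```

View pics/sj.png

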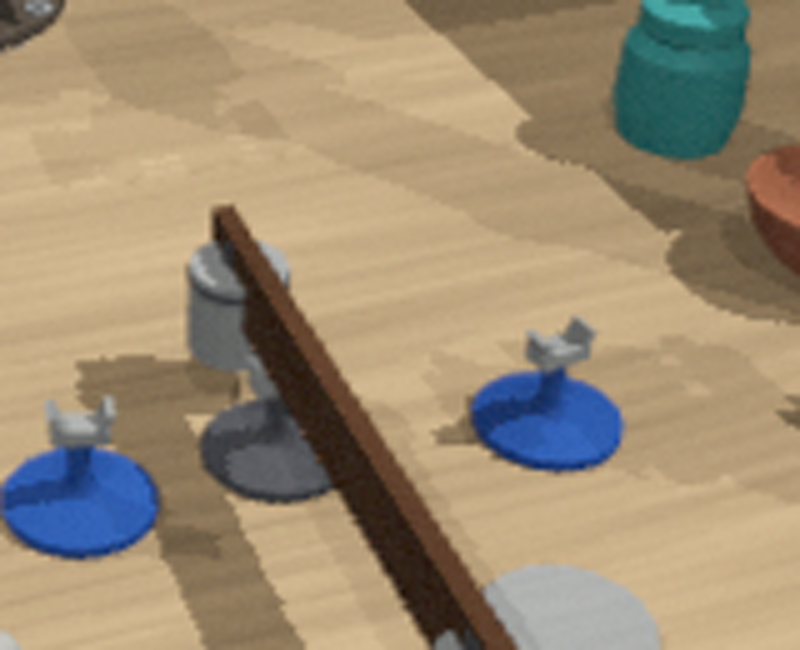

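View pics/tj.png

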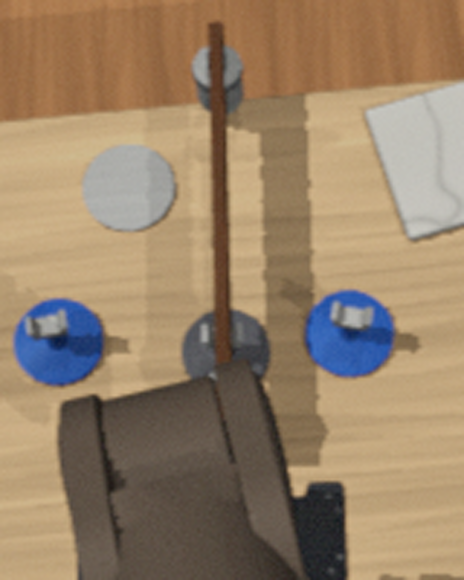

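```bash
python3 - <<'E'
from h import *
s=np.load("pics/sj.npy");t=np.load("pics/tj.npy")
crop(s,"pics/sk.png",340,240,390,310,8);crop(t,"pics/tk.png",230,55,260,85,12)
s2=arm.get_image("scene");print("moved since?",cv2.absdiff(s,s2)[180:310,295:400].mean())
a=np.radians(-3.8);S=np.array([.675,.033,.11])
for d in(-.205+.0986,.205+.0986):
    X=S+d*np.array([np.cos(a),np.sin(a),0]);print("expected top-edge end",X,proj("scene",X),proj("top",X),proj("scene",X+[0,0,.01]))
E
```

```text
moved since? 1.6707692307692308
expected top-edge end [0.56883392 0.04005154 0.11      ] [304.69305352 201.31574532] [246.21922412 208.88635431] [304.83311873 198.4910964 ]
expected top-edge end [0.97793253 0.01287924 0.11      ] [365.57336623 297.16097027] [243.25553418  66.90664176] [366.17089364 293.82833116]
```

View pics/sk.png

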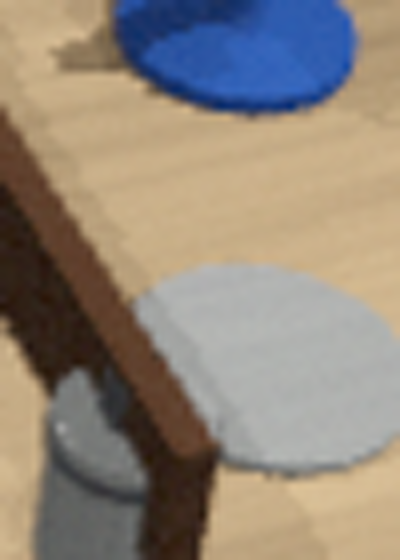

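View pics/tk.png

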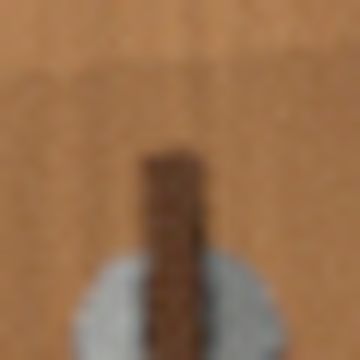

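```bash
python3 - <<'E'
from h import *
print(tri((363.3,295.5),(243.9,67.5)));o=arm.observe();print(o["clock"],o["force"]);print(arm.sign_off())
E
```

```text
(array([0.97405827, 0.0103172 , 0.1122856 ]), np.float64(0.001959718741324104))
28.175 [-0.07056502 -0.25232341 -0.12851571]
the job is handed in; nothing more can be done
None
```

I found the beam's balance point, laid it in the grey steel stand's saddle and let go. It stayed level on the stand alone. I handed the job in at 28.2 s; no verdict is reported.

**Finding the balance:** I made three trial lifts, about 50, 90 and 98 mm toward the large canister from the beam's middle. At the last one the beam weighed about 6.2 N and the moment left put the balance within about 1 mm of the grip, so it is about 98 mm from the middle.

**Placing:** I lifted it clear, turned it about 17° to lie along the saddle and lowered it in small steps. The stand carried at most about 5 N before I released.

**Last checks:**
- **After letting go:** force on the gripper was about zero, and the beam held still with the fingers open but still either side of it. It was still there after the arm moved away.
- **Level:** the beam's far end measured 112 mm high against 110 mm expected. The near end, seen in one view only because the arm hid it from the top, lay within 0.3 pixel of where it should be.
- **Bystanders:** the arm never went near the bowl, mugs or jar.

**Disagreements:**
- **Force sensor:** the moment reading had a zero offset, so my first balance estimates were about 5 mm short until I corrected for it.
- **Position:** the far end appeared about 4 mm nearer the robot than the arm's own position implied, inside the 9 mm the saddle allows.
- **Touchdown:** the moment was larger than contact on the saddle floor alone would give. I put that down to sideways friction of about 1 N, which vanished on release.

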